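# Load the tube rotator's clip carrier and lock its drive bar

### The job

Get the tube carrier ready for the rotator: click every blood tube that is here fully down into its own pair of spring clips, in order of length with the shortest type next to the orange collet block and the longest at the far end (each station's bar has its tube's cap colour; the station of a missing tube stays empty), centred across the two clips. Push the square drive bar into the open collet until it is home against the stop, then close the collet lever fully so that it locks the bar. Leave the strip bottle, the timer and the carton where they stand.

Things in the scene. Friction and masses are not known exactly. Their poses are not given: they have to be found in the camera images.
- tube_red: blood tube, red cap, 91 mm long, lying on the worktop (None if absent). Clear body 12.4 mm diameter; last 18 mm is the 18 mm cap, with a 20 mm square, 10 mm long anti-roll collar that props that end up 4 mm. Origin: centre of the rounded closed end; own z runs along the tube to the cap. 20 g. Number 1 in length order (1 shortest).
- tube_red_mid (a point): point on that tube's axis at the middle of its bare body, 36.5 mm from the closed end: grip here. Axes as the tube's.
- tube_gold: blood tube, gold cap, 104 mm long, lying on the worktop (None if absent). Clear body 12.4 mm diameter; last 18 mm is the 18 mm cap, with a 20 mm square, 10 mm long anti-roll collar that props that end up 4 mm. Origin: centre of the rounded closed end; own z runs along the tube to the cap. 20 g. Number 2 in length order (1 shortest).
- tube_gold_mid (a point): point on that tube's axis at the middle of its bare body, 43 mm from the closed end: grip here. Axes as the tube's.
- tube_green: blood tube, dark green cap, 110 mm long, lying on the worktop (None if absent). Clear body 12.4 mm diameter; last 18 mm is the 18 mm cap, with a 20 mm square, 10 mm long anti-roll collar that props that end up 4 mm. Origin: centre of the rounded closed end; own z runs along the tube to the cap. 20 g. Number 3 in length order (1 shortest).
- tube_green_mid (a point): point on that tube's axis at the middle of its bare body, 46 mm from the closed end: grip here. Axes as the tube's.
- tube_lavender: blood tube, lavender cap, 118 mm long, lying on the worktop (None if absent). Clear body 12.4 mm diameter; last 18 mm is the 18 mm cap, with a 20 mm square, 10 mm long anti-roll collar that props that end up 4 mm. Origin: centre of the rounded closed end; own z runs along the tube to the cap. 20 g. Number 4 in length order (1 shortest).
- tube_lavender_mid (a point): point on that tube's axis at the middle of its bare body, 50 mm from the closed end: grip here. Axes as the tube's.
- tube_white: blood tube, white cap, 128 mm long, lying on the worktop (None if absent). Clear body 12.4 mm diameter; last 18 mm is the 18 mm cap, with a 20 mm square, 10 mm long anti-roll collar that props that end up 4 mm. Origin: centre of the rounded closed end; own z runs along the tube to the cap. 20 g. Number 5 in length order (1 shortest).
- tube_white_mid (a point): point on that tube's axis at the middle of its bare body, 55 mm from the closed end: grip here. Axes as the tube's.
- carrier: tube carrier, fixed: aluminium plate 100 x 300 x 8 mm, origin on the worktop below the middle clip. Along its y run two grey walls at x = -24 and +24 mm, 6 mm thick, 49 mm high, bearing five stations 45 mm apart. A flat coloured bar on the plate before each station has its tube's cap colour and grows with its length. The orange collet block (52 x 50 mm, 60 mm high) stands at the -y end.
- clip_1 (a point): clip station 1, next to the orange block, for the red-cap tube: where the middle of its bare body lies when clicked in, 55 mm above the worktop. Axes as the carrier's; the tube lies along x, cap either way. A station is two pairs of steel spring prongs, one pair on each wall, each 9 mm long in x: 39 mm is free between them for the fingers, down to the plate.
- clip_2 (a point): clip station 2, counted from the orange block, for the gold-cap tube: where the middle of its bare body lies when clicked in, 55 mm above the worktop. Axes as the carrier's; the tube lies along x, cap either way. Press it straight down between the prongs: they part and snap over it (about 5 N); pulled up with about 12 N it comes out, and a push on its end slides it along.
- clip_3 (a point): clip station 3, counted from the orange block, for the dark green-cap tube: where the middle of its bare body lies when clicked in, 55 mm above the worktop. Axes as the carrier's; the tube lies along x, cap either way. The prongs' flared mouth ends 16 mm above the seated axis and is about 23 mm wide there.
- clip_4 (a point): clip station 4, counted from the orange block, for the lavender-cap tube: where the middle of its bare body lies when clicked in, 55 mm above the worktop. Axes as the carrier's; the tube lies along x, cap either way. A tube only laid on the prongs stays over 6 mm too high.
- clip_5 (a point): clip station 5, farthest from the orange block, for the white-cap tube: where the middle of its bare body lies when clicked in, 55 mm above the worktop. Axes as the carrier's; the tube lies along x, cap either way. Prongs of neighbouring stations are over 20 mm apart.
- drive_bar: loose steel square bar 16 x 16 x 180 mm, 60 to 130 g, lying on the worktop along its own y; origin at the middle of its underside as built. Both ends alike: a neck 7 mm square and 13 mm long starts 17 mm from each end.
- bar_mid (a point): centre of the drive bar, where to grip it. Axes as the bar's. When the bar is home it lies 90 mm to the -y side of point bore_stop; let go, its free end sags a few mm.
- bore_stop (a point): centre of the depth stop at the end of the collet bore, 45 mm above the worktop; axes as the carrier's. The bore, 18.4 mm square and level, runs along the carrier's y; its mouth is 45 mm to the -y side of here, with a flared rim reaching 8 mm farther. The bar goes in along +y, a face up, till it touches the stop.
- collet_lever (a joint): collet lever, rad: 0 closed (level across the block), 1.0 fully open; open at the start; stays where left (1 to 2 N at the grip). Hinge along the carrier's y at carrier x +26, y -153.5, z +63 mm. A tab under it drops into the bar's neck: it closes fully only on a bar that is home, else stops at 0.1 to 0.2 rad.
- lever_pad (a point): middle of the top of the lever's black grip (34 x 20 mm), 72 mm from the hinge. Closed, it is 71 mm above the worktop at carrier x -46 mm, beyond the block's near side. Push it down from above to close.
- strip_bottle: bystander: test-strip bottle with black cap, 45 mm diameter, 108 mm high; origin under its centre.
- timer: bystander: white bench timer 64 x 68 x 18 mm; origin under its centre.
- lancet_box: bystander: blue and white carton 64 x 110 x 66 mm; origin under its centre.

How it is judged:
By the outcome, as a careful person would: the job done as asked, in the order asked, and still so for the second after the job is handed in, with the robot touching nothing.
Of tube_red, tube_gold, tube_green, tube_lavender, tube_white only 4 to 5 are there at a start; the rules pass over those that are not, and their reading is None.
At some moment in a run one of drive_bar, tube_red, tube_gold, tube_green, tube_lavender, tube_white may be knocked a few centimetres aside while the robot is not near it.
Once in a run the grip may slacken for a moment while it holds something.
It also fails if it takes over 210 s, if anything falls off the work surface, if the arm or the gripper's body presses on something with over 40 N, if the wrist force passes 120 N, or if a joint passes its speed limit or range.

### The arm

A 7-joint arm with a two-finger parallel gripper is mounted at the origin on a cart in front of the work surface, level with it; the furniture and walls round the work are solid. World frame = base frame: x ahead of the robot, y to its left, z up, the work surface at z = 0. Lengths are in m, angles in rad, forces in N, time in s.
With the tool pointing down it reaches from about 0.425 to 1.025 m from the base axis. Payload 3.6 kg.
Tool frame: the origin (TCP) lies midway between the tips of the shut fingers; the grasp point (between the pads) lies bot.tcp_to_grasp behind it (bot.tcp_to_grasp is the distance from the TCP to the grasp point, in m); z points along the fingers, y is the line along which they close (so a half turn about z gives the same grasp; the last joint's range is limited). The gripper opens to 85 mm and grips with 20 to 120 N. Pads are 22 mm wide; open, the fingers measure 114 mm over their backs; the gripper's body (76 mm by 85 mm) begins 54 mm behind the grasp point. The pads swing forward as they close: fully open they stand 13 mm farther back than shut.
Start: joints at [1.131, 0.591, 0.048, 1.609, -0.033, 0.943, -0.034], TCP at [0.246, -0.682, 0.231] pointing down, gripper open.
Joint ranges: [-2.69, 2.69], [-0.47, 2.24], [-1.27, 1.36], [0.19, 2.51], [-1.53, 4.68], [0.08, 2.07], [-3.09, 3.09]. Speed limits (rad/s): [2.57, 2.57, 3.14, 3.14, 3.14, 3.14, 3.14].

### API

Orientations are given as a rotation vector (axis times angle).
In Python, from bench import sensors, viewer, close_job, spotter, bot gives the robot as it stands.
- The arm moves only by the tool send_rows, never from a script. Its argument "deltas" is a list of rows, each a list of 3 entries, a list of its own where there are three numbers: the shift along the tool's x, y, z in cm, then the turn, a rotation vector about the tool's x, y, z in degrees, then the gripper command: -1 is shut, 1 is fully open, values between are in proportion. In form: [[[tx, ty, tz], [rx, ry, rz], claw], ...]. A call has 1 to 20 rows; each row shifts and turns the commanded pose from where the row before left it, along the tool's axes as they then stand; what a row does not reach is not made up. A row lasts 1/12 s, in which the tool goes at most 41.7 mm and 7.16 degrees, less where a joint would pass 70% of its speed; a pose out of reach is approached as far as the arm can. A call with a gripper value outside its range is refused whole. The fingers move at their own pace and stop on an object; "grip_force" is the grip in N (left out, the last holds). Time passes only in rows, so rows that do not move let the fingers close. It gives the time, the measured TCP pose, the force, the opening and the grip force at its end, in the units of the state.
- sensors.sense(): the state, without advancing time (a new reading comes with each control period).
- viewer.snapshot(name): name is "scene" or "top" or "wrist"; returns a dict with "color" (400x640x3 uint8, blue, green, red), "z_map" (400x640 float32, m along the optical axis (not along the pixel's ray), 0 where there is no reading), "camera_matrix" (3x3 intrinsics, pixels), "rvec" (rotation vector, rad) and "tvec" (3), from world to camera coordinates, as OpenCV has them. Camera axes: x right, y down, z forward; pixel columns grow to the right and rows downward; lengths in m; the calibration is good to about 2 mm. The wrist camera is an equidistant fisheye: a pixel r from the principal point sees the ray r / f radians off the axis. A picture is of the moment at which its call begins.
- close_job(): hands the job in; it is judged then, once.
Trained networks look in a picture, given as the dict that the camera call returned (one of the last four; its "shot" number tells which), for a name from the list of things; names that differ only in an ending like _2 or _b are one class to them, and where a whole thing is asked for, a point or a joint stands for the part that bears it (a point fixed in the world has none). Each returns a list of dicts, best first, with "p" (0 to 1); they miss things now and then, are a little off and sometimes report something else, mostly with a low value. They report only what shows in the picture. A call takes as long as a camera call.
- spotter.cut_out(picture, name): "region" (400x640 bool, what is visible of it) and "bbox" ([left, top, width, height] in pixels, round what is visible of it).
The state is a dict: "time": time; "qpos": joint angles; "joint_velocities": joint speeds; "effort": joint torques, N m; "eef_pos": TCP position; "tcp_rot": TCP orientation; "wrist_force": force on the tool from outside, world axes, zero at the start; "torque": the same for the moment, N m; "gripper_width": opening from 0.0 (shut) to 1.0 (fully open); "grasp_force": force on a finger pad.
Only numpy, scipy, OpenCV 4.12 (cv2) and the standard library are available. Lean on these libraries where they do the work, as an engineer would, in place of code of your own. Each camera call takes 0.05 s, during which the arm holds its last target. There are 200 camera calls.

## Working session

There is one attempt and no reset: what is moved stays moved. The work goes in short steps, Python scripts to look and compute and a tool call to move; the robot and the scene stay as the last step left them, time stands still between calls to the robot, and variables do not carry over. Pictures are saved under pics/ and viewed, at most 16 in all, crops included, and the job is handed in when it is done.

Besides the shell and the picture viewer there is one more tool, called after ">>>" by a JSON object that holds its "op" and its "data". send_rows: Moves the arm, as the interface text tells. Its arguments: {"type":"object","properties":{"deltas":{"type":"array"},"grip_force":{"type":"number"}},"required":["deltas"]}

```bash
ls; mkdir -p pics; cat > h.py <<'E'
import numpy as np,cv2
from bench import sensors, viewer, close_job, spotter, bot
from scipy.spatial.transform import Rotation as R
def cloud(p):
    z=p['z_map'];K=np.array(p['camera_matrix']);v,u=np.mgrid[:400,:640]
    pc=np.stack([(u-K[0,2])/K[0,0]*z,(v-K[1,2])/K[1,1]*z,z],-1)
    Rm=cv2.Rodrigues(np.array(p['rvec'],float))[0]
    w=(pc-np.array(p['tvec']).ravel())@Rm
    w[z<=0]=np.nan
    return w
E
python3 - <<'E'
from h import *
s=sensors.sense();print(s, bot.tcp_to_grasp)
for n in('scene','top'):
    p=viewer.snapshot(n);cv2.imwrite(f'pics/{n}0.png',p['color'])
    print(n,p['camera_matrix'],p['rvec'],p['tvec'])
    w=cloud(p);np.save(n+'.npy',w)
    for o in ['tube_red','tube_gold','tube_green','tube_lavender','tube_white','carrier','drive_bar','collet_lever','strip_bottle','timer','lancet_box']:
        for d in spotter.cut_out(p,o)[:2]:
            q=w[d['region']];q=q[~np.isnan(q[:,0])]
            print(o,round(d['p'],2),d['bbox'],np.round(np.median(q,0),3),np.round(np.percentile(q,2,axis=0),3),np.round(np.percentile(q,98,axis=0),3))
E
```

```text
pics
{'time': 0.0, 'qpos': array([ 1.13148881,  0.59210579,  0.0482985 ,  1.60984238, -0.03332874,
        0.94268969, -0.0336997 ]), 'joint_velocities': array([-1.26315542e-03, -3.60838269e-04,  1.39912710e-03,  4.75615127e-04,
       -2.02065081e-04, -3.71084429e-05,  7.20451886e-04]), 'effort': array([-5.33153093e-05, -5.48686552e+01,  1.54645253e+00, -1.98123980e+01,
        9.40817816e-03,  8.79608357e-03, -6.15255559e-06]), 'eef_pos': array([ 0.2454745 , -0.68129262,  0.230143  ]), 'tcp_rot': array([-3.09257776e+00, -5.40214184e-01,  7.62306180e-04]), 'wrist_force': array([-0.08917075,  0.5842929 , -0.40387583]), 'torque': array([-0.0432542 , -0.04096562,  0.0493467 ]), 'grasp_force': 0.0, 'gripper_width': 1.002085678852623} 0.0187
scene [[457.45812286   0.         326.6038793 ]
 [  0.         457.45812286 201.6682384 ]
 [  0.           0.           1.        ]] [ 0.58789663 -2.46969062  1.46210652] [0.47461511 0.21985849 1.44906418]
tube_red 0.71 [269.3, 288.0, 31.1, 9.7] [0.482 0.392 0.015] [0.432 0.374 0.003] [0.516 0.405 0.024]
tube_red 0.25 [260.2, 218.6, 33.6, 16.8] [0.68
[... 2667 characters left out ...]
27  0.013] [0.43  0.262 0.   ] [0.551 0.281 0.022]
drive_bar 0.83 [356.2, 156.8, 54.7, 19.0] [ 0.65  -0.222  0.014] [ 0.622 -0.302 -0.002] [ 0.68  -0.139  0.023]
collet_lever 0.62 [353.8, 206.5, 7.4, 15.9] [ 0.477 -0.13   0.106] [ 0.453 -0.137  0.072] [ 0.502 -0.124  0.14 ]
strip_bottle 0.73 [426.4, 139.3, 21.1, 16.9] [ 0.681 -0.377  0.1  ] [ 0.665 -0.402  0.001] [ 0.705 -0.363  0.113]
timer 0.79 [438.1, 219.3, 27.6, 25.9] [ 0.417 -0.443  0.016] [ 0.384 -0.477  0.007] [ 0.45  -0.408  0.022]
lancet_box 0.8 [171.7, 155.3, 38.1, 21.4] [0.659 0.412 0.065] [0.631 0.363 0.011] [0.695 0.47  0.072]
lancet_box 0.32 [233.6, 196.9, 11.6, 37.8] [0.516 0.269 0.014] [0.433 0.261 0.004] [0.549 0.276 0.022]
```

```bash
python3 - <<'E'
import cv2
a=cv2.imread('pics/top0.png')
cv2.imwrite('pics/c1.png',cv2.resize(a[110:260,150:480],None,fx=2.4,fy=2.4,interpolation=cv2.INTER_CUBIC))
b=cv2.imread('pics/scene0.png')
cv2.imwrite('pics/c2.png',cv2.resize(b[140:310,190:420],None,fx=3.4,fy=3.4,interpolation=cv2.INTER_CUBIC))
E
```

```text
(no output)
```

View pics/c1.png

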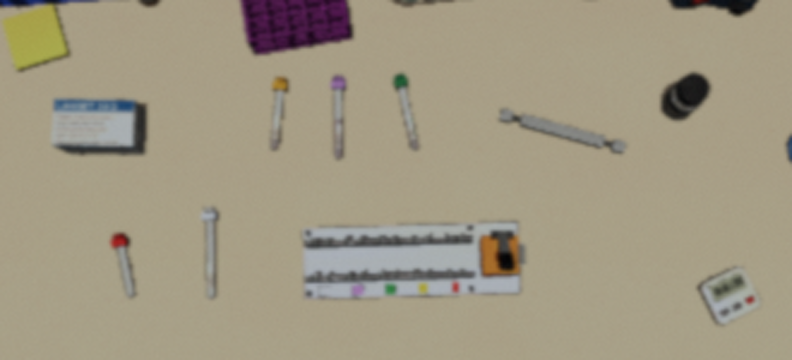

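View pics/c2.png

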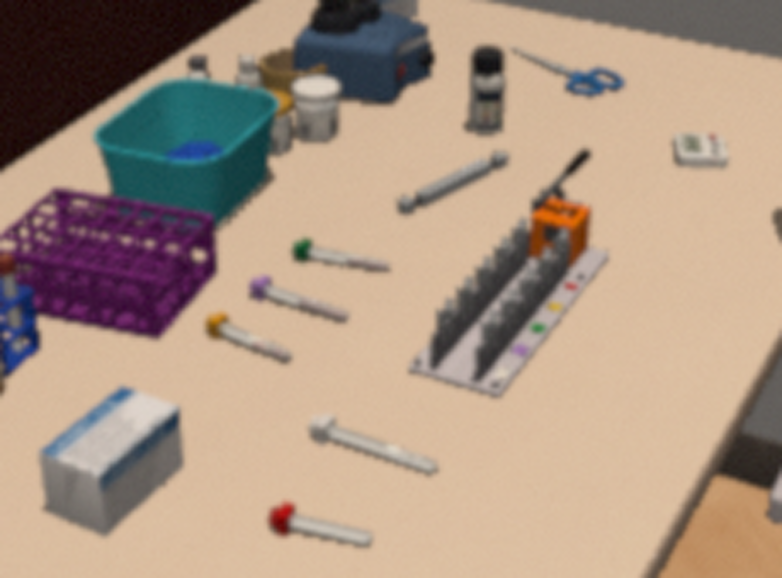

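Top view: all five tubes are present (caps gold (280,83), lavender (338,82), green (400,80), red (120,241), white (210,214)). The carrier is at (412,260), with the orange block on the right at the -y end and its lever raised. Next I fit the poses.

```bash
cat >> h.py <<'E'
def at_z(p,uv,z):
    K=np.array(p['camera_matrix']);Rm=cv2.Rodrigues(np.array(p['rvec'],float))[0];t=np.array(p['tvec']).ravel()
    uv=np.atleast_2d(uv);d=np.c_[(uv-K[[0,1],[2,2]])/K[[0,1],[0,1]],np.ones(len(uv))]@Rm
    c=-Rm.T@t
    return c+d*((z-c[2])/d[:,2])[:,None]
CAPS=dict(red=(91,),gold=(104,),green=(110,),lavender=(118,),white=(128,))
def rect(P):
    (c,s,a)=cv2.minAreaRect((P[:,:2]*1000).astype(np.float32)); return np.round(c,1),np.round(s,1),round(a,1)
def tube(w,xlo,xhi,ylo,yhi):
    m=(w[...,0]>xlo)&(w[...,0]<xhi)&(w[...,1]>ylo)&(w[...,1]<yhi)&(w[...,2]>.006)&(w[...,2]<.04)
    return w[m]
E
python3 - <<'E'
from h import *
T=dict(red=(.41,.54,.35,.43),gold=(.6,.76,.14,.21),green=(.6,.76,-.05,.04),lavender=(.6,.76,.06,.12),white=(.41,.58,.24,.3),bar=(.6,.7,-.32,-.12))
for n in('top','scene'):
    w=np.load(n+'.npy')
    tab=w[(w[...,0]>.55)&(w[...,0]<.6)&(np.abs(w[...,1])<.2)];print(n,'table z',np.nanmedian(tab[:,2]),np.nanstd(tab[:,2]))
    for k,b in T.items():
        P=tube(w,*b);print(k,len(P),*rect(P))
    C=(np.abs(w[...,1])<.2)&(w[...,0]>.38)&(w[...,0]<.56)
    for lo,hi in((.005,.2),(.042,.053),(.056,.066),(.053,.075)):
        P=w[C&(w[...,2]>lo)&(w[...,2]<hi)];print(lo,hi,len(P),*rect(P),np.round(P.min(0),3),np.round(P.max(0),3))
E
```

```text
top table z -0.00029782701266867716 0.003515163792963412
red 145 [484.8 388.9] [112.7  69.7] 4.7
gold 145 [680.  177.4] [157.7  60.3] 2.0
green 173 [681.4  -6.7] [ 84.4 158.2] 88.9
lavender 155 [681.4  91.2] [ 54.  154.3] 87.7
white 176 [494.7 267.8] [ 55.7 163.1] 89.1
bar 324 [ 649.8 -221.4] [198.1  96.1] 89.0
0.005 0.2 2479 [470.2  -1.3] [177.2 397.6] 0.2 [ 0.381 -0.2    0.005] [0.559 0.198 0.141]
0.042 0.053 184 [473.4  -3.8] [ 55.2 280.5] 0.9 [ 0.444 -0.144  0.042] [0.501 0.136 0.053]
0.056 0.066 232 [474.1 -18.9] [ 58.5 282.8] 1.7 [ 0.445 -0.16   0.056] [0.507 0.122 0.066]
0.053 0.075 366 [474.7 -17.9] [ 58.9 285.8] 1.3 [ 0.445 -0.161  0.053] [0.507 0.124 0.075]
scene table z 0.003348644148221767 0.002173001088387654
red 169 [483.9 380.1] [102.   73.6] 14.7
gold 149 [680.4 173.7] [152.4  65.6] 0.9
green 160 [680.4  -4.2] [159.8  88. ] 1.3
lavender 145 [680.6  86. ] [155.7  52.3] 5.1
white 200 [493.2 270.9] [ 58.  165.2] 88.4
bar 220 [ 649.3 -221.7] [ 98.1 195.3] 0.4
0.005 0.2 1991 [469.9  -0.8] [179.7 396.7] 0.1 [ 0.38  -0.199  0.005] [0.56  0.198 0.143]
0.042 0.053 234 [475.3  -5. ] [ 58.6 288.4] 1.0 [ 0.444 -0.149  0.042] [0.503 0.139 0.053]
0.056 0.066 232 [476.2 -16.3] [ 59.6 280.8] 1.2 [ 0.446 -0.157  0.056] [0.508 0.123 0.066]
0.053 0.075 406 [476.5  -8.7] [ 61.6 295.7] 1.7 [ 0.445 -0.157  0.053] [0.509 0.14  0.075]
```

>>> {"op": "send_rows", "data": {"deltas": [[[0, 0, -3], [0, 0, -5], 1], [[0, 0, -3], [0, 0, -5], 1], [[0, 0, -3], [0, 0, -5], 1], [[0, 0, -3], [0, 0, -5], 1], [[0, -3, -2], [0, 0, 0], 1], [[0, -3, -2], [0, 0, 0], 1]]}}

```text
time: 1.7
eef_pos: [0.2083, -0.6363, 0.3927]
tcp_rot: [2.951, 1.072, 0.001]
wrist_force: [-0.1, -0.6, -0.6]
gripper_width: 0.995
grasp_force: 0.0
```

>>> {"op": "send_rows", "data": {"deltas": [[[0, 0, 0], [0, 0, 5], 1], [[0, 0, 0], [0, 0, 5], 1], [[0, 0, 0], [0, 0, 5], 1], [[0, 0, 0], [0, 0, 5], 1], [[0, 0, 0], [0, 0, 5], 1], [[0, 0, 0], [0, 0, 5], 1], [[0, 0, 0], [0, 0, 5], 1], [[0, 0, 0], [0, 0, 5], 1]]}}

```text
time: 2.37
eef_pos: [0.2073, -0.6359, 0.3913]
tcp_rot: [-3.142, 0.012, -0.0]
wrist_force: [-0.5, 0.4, 0.0]
gripper_width: 0.997
grasp_force: 0.0
```

>>> {"op": "send_rows", "data": {"deltas": [[[1.3, -3.1, 0], [0, 0, 0], 1], [[1.3, -3.1, 0], [0, 0, 0], 1], [[1.3, -3.1, 0], [0, 0, 0], 1], [[1.3, -3.1, 0], [0, 0, 0], 1], [[1.3, -3.1, 0], [0, 0, 0], 1], [[1.3, -3.1, 0], [0, 0, 0], 1], [[1.3, -3.1, 0], [0, 0, 0], 1], [[1.3, -3.1, 0], [0, 0, 0], 1], [[1.3, -3.1, 0], [0, 0, 0], 1], [[1.3, -3.1, 0], [0, 0, 0], 1], [[1.3, -3.1, 0], [0, 0, 0], 1], [[1.3, -3.1, 0], [0, 0, 0], 1], [[1.3, -3.1, 0], [0, 0, 0], 1], [[1.3, -3.1, 0], [0, 0, 0], 1], [[1.3, -3.1, 0], [0, 0, 0], 1], [[1.3, -3.1, 0], [0, 0, 0], 1], [[1.3, -3.1, 0], [0, 0, 0], 1], [[1.3, -3.1, 0], [0, 0, 0], 1], [[1.3, -3.1, 0], [0, 0, 0], 1], [[0, 0, 0], [0, 0, 0], 1]]}}

```text
time: 4.03
eef_pos: [0.4586, -0.0404, 0.3921]
tcp_rot: [-3.138, -0.012, -0.005]
wrist_force: [0.5, 0.7, 0.9]
gripper_width: 0.998
grasp_force: 0.0
```

```bash
python3 - <<'E'
from h import *
s=sensors.sense();print(s['eef_pos'],s['tcp_rot'],s['qpos'])
p=viewer.snapshot('wrist');cv2.imwrite('pics/w0.png',p['color']);print(p['camera_matrix'],p['rvec'],p['tvec'])
Rm=cv2.Rodrigues(np.array(p['rvec']))[0];print('cam',-Rm.T@np.ravel(p['tvec']),Rm[2])
np.savez('w0.npz',**{k:p[k] for k in('color','z_map','camera_matrix','rvec','tvec')})
E
```

```text
[ 0.45858758 -0.04036643  0.39205899] [-3.13778533 -0.01189132 -0.00515425] [ 0.32732356  0.08798596 -0.36146083  1.96813508  0.03093437  1.08793244
 -1.61034171]
[[309.70691629   0.         321.06115371]
 [  0.         309.70691629 199.59783536]
 [  0.           0.           1.        ]] [-2.06551128  2.04853713  0.32092949] [-0.04105122  0.34982386  0.67131649]
cam [ 0.53665478 -0.03895019  0.53405271] [-0.30222007  0.0012753  -0.95323733]
```

View pics/w0.png

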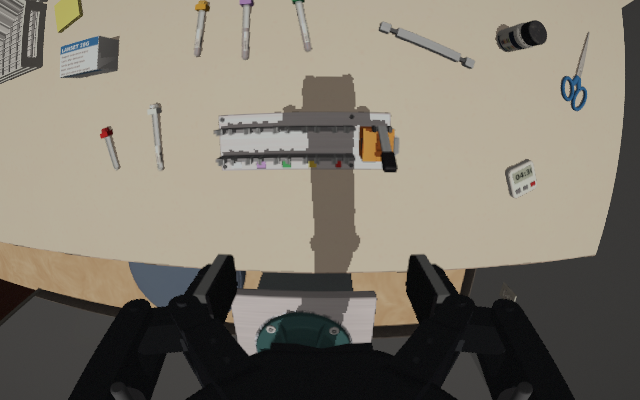

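The wrist view shows all five tubes, the bar (425,45) and the carrier (305,142), with the lever at (385,145). Next I build an orthophoto and fit the tubes.

```bash
cat >> h.py <<'E'
def wray(p,uv):
    K=np.array(p['camera_matrix'],float)
    n=cv2.fisheye.undistortPoints(np.asarray(uv,np.float64).reshape(-1,1,2),K,np.zeros(4)).reshape(-1,2)
    Rm=cv2.Rodrigues(np.array(p['rvec'],float))[0];c=-Rm.T@np.ravel(p['tvec'])
    return c,np.c_[n,np.ones(len(n))]@Rm
def watz(p,uv,z):
    c,d=wray(p,uv);return c+d*((z-c[2])/d[:,2])[:,None]
def ortho(p,x0,x1,y0,y1,z,s=1000):
    # image: columns = -y (left is y1), rows = -x (top is x1), s px per m
    X,Y=np.meshgrid(x1-np.arange(int((x1-x0)*s))/s,y1-np.arange(int((y1-y0)*s))/s,indexing='ij')
    P=np.stack([X,Y,np.full_like(X,z)],-1).reshape(-1,1,3)
    uv,_=cv2.fisheye.projectPoints(P,np.array(p['rvec'],float).reshape(3,1),np.array(p['tvec'],float).reshape(3,1),np.array(p['camera_matrix'],float),np.zeros(4))
    uv=uv.reshape(*X.shape,2).astype(np.float32)
    return cv2.remap(p['color'],uv[...,0],uv[...,1],cv2.INTER_CUBIC)
def fit(p,name,z=.008):
    for d in spotter.cut_out(p,name)[:2]:
        v,u=np.nonzero(d['region']);P=watz(p,np.c_[u,v],z)[:,:2]*1000
        c,s,a=cv2.minAreaRect(P.astype(np.float32)); print(name,round(d['p'],2),len(u),np.round(c,1),np.round(s,1),round(a,1))
E
python3 - <<'E'
from h import *
p=viewer.snapshot('wrist')
for o in ['tube_red','tube_gold','tube_green','tube_lavender','tube_white','drive_bar']: fit(p,o)
a=ortho(p,.38,.78,-.33,.43,.008);cv2.imwrite('pics/o1.png',a)
cv2.imwrite('pics/o2.png',ortho(p,.4,.54,-.2,.16,.008,2000))
E
```

```text
tube_red 0.73 289 [474.3 394.5] [89.  33.8] 7.4
tube_gold 0.6 436 [685.6 175.1] [105.7  25.6] 0.5
tube_green 0.94 437 [675.1  -5.6] [95.5 18.4] 12.0
tube_green 0.52 10240 [474.8  -9.8] [323.7 105.4] 89.7
tube_lavender 0.6 353 [674.2  90.9] [107.4  24.9] 2.1
tube_lavender 0.5 1145 [ 705.6 -424. ] [ 49.8 136.5] 23.4
tube_white 0.74 10072 [475.3 -10.1] [322.9 103.6] 89.8
tube_white 0.71 462 [490.3 274.9] [ 29.7 124.5] 87.7
drive_bar 0.56 965 [ 652.3 -222.4] [183.2  21.7] 72.9
```

View pics/o1.png

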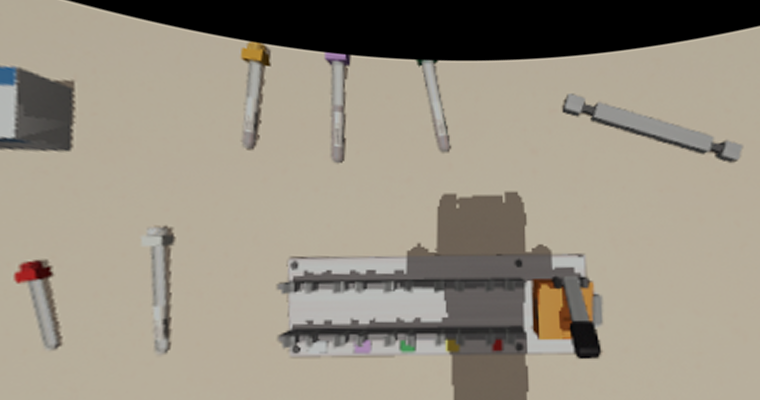

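View pics/o2.png

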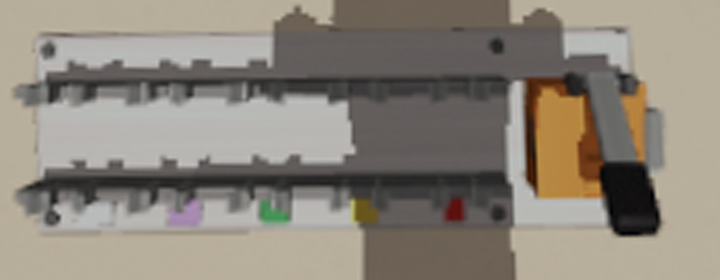

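Orthophoto o2 (2 px/mm) shows the plate from cols 37 to 632 and rows 32 to 231. The colour bars are at cols 95 (white), 185 (lavender), 275 (green), 365 (gold) and 455 (red). That puts the carrier origin at about (0.4745, 0.023) with yaw near 0. I pick the red tube first.

>>> {"op": "send_rows", "data": {"deltas": [[[0.07, -3, 1.7], [0, 0, 0], 1], [[0.07, -3, 1.7], [0, 0, 0], 1], [[0.07, -3, 1.7], [0, 0, 0], 1], [[0.07, -3, 1.7], [0, 0, 0], 1], [[0.07, -3, 1.7], [0, 0, 0], 1], [[0.07, -3, 1.7], [0, 0, 0], 1], [[0.07, -3, 1.7], [0, 0, 0], 1], [[0.07, -3, 1.7], [0, 0, 0], 1], [[0.07, -3, 1.7], [0, 0, 0], 1], [[0.07, -3, 1.7], [0, 0, 0], 1], [[0.07, -3, 1.7], [0, 0, 0], 1], [[0.07, -3, 1.7], [0, 0, 0], 1], [[0.07, -3, 1.7], [0, 0, 0], 1], [[0.07, -3, 1.7], [0, 0, 0], 1], [[0, 0, 0], [0, 0, -4.8], 1], [[0, 0, 0], [0, 0, -4.8], 1], [[0, 0, 0], [0, 0, -4.8], 1], [[0, 0, 0], [0, 0, 0], 1], [[0, 0, 0], [0, 0, 0], 1]]}}

```text
time: 6.02
eef_pos: [0.468, 0.3714, 0.1531]
tcp_rot: [3.118, 0.383, -0.0]
wrist_force: [0.3, -0.1, 0.5]
gripper_width: 1.0
grasp_force: 0.0
```

```bash
cat >> h.py <<'E'
LM=dict(red=36.5,gold=43,green=46,lavender=50,white=55)
def yawof(): 
    X=R.from_rotvec(sensors.sense()['tcp_rot']).apply([1,0,0]);return np.degrees(np.arctan2(X[1],X[0]))
def tfit(p,col,capdir=(1,0),show=True):
    L=CAPS[col][0];s=sensors.sense();tp=s['eef_pos'][:2]*1000
    for d in spotter.cut_out(p,'tube_'+col)[:2]:
        v,u=np.nonzero(d['region'])
        if len(u)>9000: continue
        P=watz(p,np.c_[u,v],.007)[:,:2]*1000
        ax=np.array(capdir,float)
        for i in range(4):
            t=P@ax;lo=np.percentile(t,.5)
            B=P[(t<lo+L-30)]; c=B.mean(0);e=np.linalg.svd(B-c,full_matrices=False)[2][0];ax=e*np.sign(e@ax)
        t=(P-c)@ax;wd=np.abs((B-c)@[-ax[1],ax[0]]).max()*2
        tip=c+ax*t.min();mid=tip+ax*LM[col]
        yaw=np.degrees(np.arctan2(ax[1],ax[0]));ty=yawof()
        r=np.radians(ty);D=mid-tp
        print(col,'p',round(d['p'],2),'len',round(np.ptp(t),1),'w',round(wd,1),'mid',np.round(mid,1),'yaw',round(yaw,1),'tool yaw',round(ty,1),'tool dx,dy mm',np.round([D@[np.cos(r),np.sin(r)],D@[np.sin(r),-np.cos(r)]],1),'z',round(s['eef_pos'][2]*1000,1))
E
python3 - <<'E'
from h import *
p=viewer.snapshot('wrist');cv2.imwrite('pics/w1.png',p['color']);tfit(p,'red')
E
```

```text
red p 0.89 len 89.3 w 12.6 mid [466.5 388.1] yaw 10.8 tool yaw 14.0 tool dx,dy mm [  2.6 -16.5] z 153.3
```

View pics/w1.png

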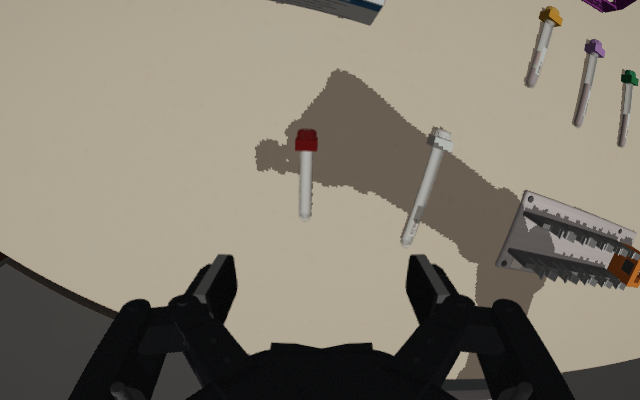

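The wrist view shows the red tube at (305,170) between the open fingers. The fit gives length 89 mm and width 12.6 mm, which is consistent. I descend and grip.

>>> {"op": "send_rows", "data": {"deltas": [[[0.25, -1.65, 1], [0, 0, 1.5], 1], [[0, 0, 2.5], [0, 0, 0], 1], [[0, 0, 2.5], [0, 0, 0], 1], [[0, 0, 2.5], [0, 0, 0], 1], [[0, 0, 2.5], [0, 0, 0], 1], [[0, 0, 1.9], [0, 0, 0], 1], [[0, 0, 1], [0, 0, 0], 0.3], [[0, 0, 1], [0, 0, 0], -0.2], [[0, 0, 0], [0, 0, 0], -1], [[0, 0, 0], [0, 0, 0], -1], [[0, 0, 0], [0, 0, 0], -1], [[0, 0, 0], [0, 0, 0], -1], [[0, 0, 0], [0, 0, 0], -1], [[0, 0, 0], [0, 0, 0], -1]], "grip_force": 50}}

```text
time: 7.28
eef_pos: [0.4665, 0.3894, 0.0055]
tcp_rot: [-3.121, -0.347, -0.003]
wrist_force: [-0.3, 0.3, 5.1]
gripper_width: 0.121
grasp_force: 49.0
```

>>> {"op": "send_rows", "data": {"deltas": [[[0, 0, -3], [0, 0, 0], -1], [[0, 0, -3], [0, 0, 0], -1], [[0, 0, -3], [0, 0, 0], -1], [[0, 0, -3], [0, 0, 0], -1], [[0, 0, -1], [0, 0, 4.2], -1], [[0, 0, 0], [0, 0, 4.2], -1], [[0, 0, 0], [0, 0, 4.3], -1], [[0, 0, 0], [0, 0, 0], -1]]}}

```text
time: 7.95
eef_pos: [0.4658, 0.3887, 0.1351]
tcp_rot: [-3.141, 0.002, -0.002]
wrist_force: [-0.2, -0.7, 0.5]
gripper_width: 0.113
grasp_force: 48.9
```

>>> {"op": "send_rows", "data": {"deltas": [[[0.05, 3, 0], [0, 0, 0], -1], [[0.05, 3, 0], [0, 0, 0], -1], [[0.05, 3, 0], [0, 0, 0], -1], [[0.05, 3, 0], [0, 0, 0], -1], [[0.05, 3, 0], [0, 0, 0], -1], [[0.05, 3, 0], [0, 0, 0], -1], [[0.05, 3, 0], [0, 0, 0], -1], [[0.05, 3, 0], [0, 0, 0], -1], [[0.05, 3, 0], [0, 0, 0], -1], [[0.05, 3, 0], [0, 0, 0], -1], [[0.05, 3, 0], [0, 0, 0], -1], [[0.05, 3, 0], [0, 0, 0], -1], [[0.05, 3, 0], [0, 0, 0], -1], [[0.05, 3, 0], [0, 0, 0], -1], [[0.05, 3, 0], [0, 0, 0], -1], [[0, 0, 0], [0, 0, 0], -1], [[0, 0, 0], [0, 0, 0], -1]]}}

```text
time: 9.37
eef_pos: [0.473, -0.0634, 0.134]
tcp_rot: [3.141, -0.005, -0.001]
wrist_force: [0.1, 1.1, -0.3]
gripper_width: 0.117
grasp_force: 48.9
```

```bash
python3 - <<'E'
from h import *
p=viewer.snapshot('wrist');print(sensors.sense()['eef_pos'],yawof(),sensors.sense()['gripper_width'])
c=p['color'];cv2.imwrite('pics/w2.png',np.vstack([c[60:330],np.zeros((10,640,3),np.uint8)]));
cv2.imwrite('pics/o3.png',np.vstack([ortho(p,.4,.54,-.2,.16,z,2000) for z in(.008,.07)]))
np.savez('w2.npz',**{k:p[k] for k in('color','z_map','camera_matrix','rvec','tvec')})
E
```

```text
[ 0.47326693 -0.06155727  0.13419931] -0.009340727409641713 0.11524004183444372
```

View pics/o3.png

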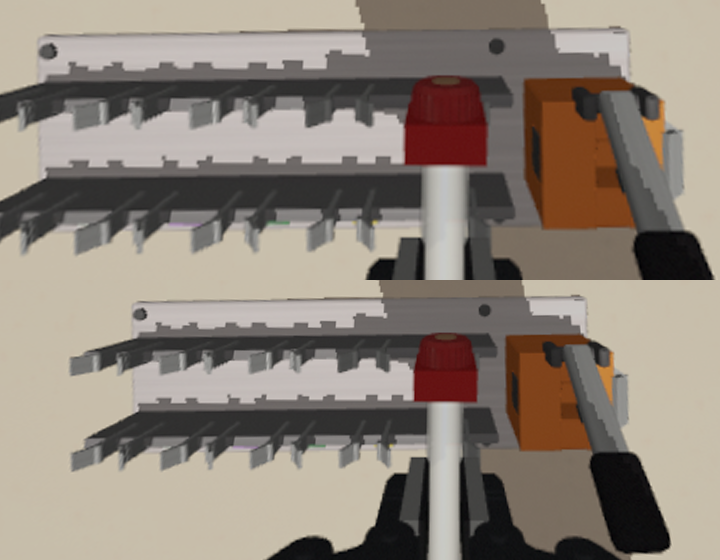

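```bash
cat >> h.py <<'E'
def plate(p,y0=-.15,y1=.135):
    a=ortho(p,.49,.56,y0,y1,.008,2000);hsv=cv2.cvtColor(a,cv2.COLOR_BGR2HSV);S=cv2.blur(hsv[...,1].astype(np.float32),(5,3))
    pts=[]
    for c in range(0,a.shape[1],6):
        g=S[:,c]; gr=np.diff(g); i=np.argmin(gr[5:120])+5
        pts.append((y1-c/2000,.56-(i+1)/2000))
    pts=np.array(pts);k=np.polyfit(*pts.T,1)
    for _ in range(6):
        r=pts[:,1]-np.polyval(k,pts[:,0]);m=np.abs(r)<max(.0012,np.median(np.abs(r))*1.5);k=np.polyfit(*pts[m].T,1)
    print('plate yaw',np.degrees(np.arctan(-k[0])),'far edge x at y=.0215',np.polyval(k,.0215),m.sum(),len(pts))
E
python3 - <<'E'
from h import *
for f in('w0.npz','w2.npz'):
    p=dict(np.load(f));plate(p)
a=ortho(p,.45,.56,-.09,-.03,.146,2000);h=cv2.cvtColor(a,cv2.COLOR_BGR2HSV)
m=((h[...,0]<8)|(h[...,0]>172))&(h[...,1]>150)&(h[...,2]>50)
v,u=np.nonzero(m);print('cap x',.56-np.percentile(v,[1,99])/2000,'y',-.03-np.percentile(u,[1,50,99])/2000)
E
```

```text
plate yaw 0.661057270762054 far edge x at y=.0215 0.523646328703952 92 95
plate yaw 0.7370089194207351 far edge x at y=.0215 0.5237041363381856 95 95
cap x [0.5265 0.5065] y [-0.053  -0.0625 -0.072 ]
```

>>> {"op": "send_rows", "data": {"deltas": [[[0.2, 0.7, 0], [0, 0, -0.7], -1], [[0, 0, 2], [0, 0, 0], -1], [[0, 0, 2], [0, 0, 0], -1], [[0, 0, 1.5], [0, 0, 0], -1], [[0, 0, 0.5], [0, 0, 0], -1], [[0, 0, 0.5], [0, 0, 0], -1], [[0, 0, 0.5], [0, 0, 0], -1], [[0, 0, 0.5], [0, 0, 0], -1], [[0, 0, 0.4], [0, 0, 0], -1], [[0, 0, 0.3], [0, 0, 0], -1], [[0, 0, 0], [0, 0, 0], -1], [[0, 0, 0], [0, 0, 0], -1]], "grip_force": 70}}

```text
time: 10.42
eef_pos: [0.4769, -0.0679, 0.0529]
tcp_rot: [-3.141, -0.021, -0.005]
wrist_force: [0.6, 0.3, 2.1]
gripper_width: 0.102
grasp_force: 70.9
```

>>> {"op": "send_rows", "data": {"deltas": [[[0, 0, 0.2], [0, 0, 0], -1], [[0, 0, 0], [0, 0, 0], -1], [[0, 0, 0], [0, 0, 0], -1]]}}

```text
time: 10.67
eef_pos: [0.477, -0.0679, 0.0521]
tcp_rot: [3.141, 0.02, 0.006]
wrist_force: [-0.9, 1.8, 16.6]
gripper_width: 0.106
grasp_force: 72.6
```

>>> {"op": "send_rows", "data": {"deltas": [[[0, 0, -0.2], [0, 0, 0], -0.3], [[0, 0, 0], [0, 0, 0], -0.3], [[0, 0, 0], [0, 0, 0], -0.3], [[0, 0, -1], [0, 0, 0], -0.3], [[0, 0, -2], [0, 0, 0], -0.3], [[0, 0, -3], [0, 0, 0], -0.3], [[0, 0, -3], [0, 0, 0], -0.3], [[0, 0, -1], [0, 0, 0], 0], [[0, 0, 0], [0, 0, 0], 1], [[0, 0, 0], [0, 0, 0], 1]]}}

```text
time: 11.5
eef_pos: [0.475, -0.0689, 0.1524]
tcp_rot: [3.141, 0.018, 0.0]
wrist_force: [-0.6, -0.2, -0.7]
gripper_width: 0.764
grasp_force: 0.0
```

```bash
python3 - <<'E'
from h import *
p=viewer.snapshot('wrist');print(sensors.sense()['eef_pos'],yawof(),sensors.sense()['gripper_width'])
c=p['color'];cv2.imwrite('pics/w3.png',c)
for o in ['gold','green','lavender','white']: tfit(p,o)
a=ortho(p,.40,.56,-.2,.16,.055,2000);cv2.imwrite('pics/o4.png',a)
E
```

```text
[ 0.47434446 -0.0687486   0.15161109] 0.673796489377615 0.8438647897179863
gold p 0.94 len 62.1 w 19.6 mid [673.5 179.6] yaw -3.0 tool yaw 0.7 tool dx,dy mm [ 202.1 -245.9] z 151.6
green p 0.62 len 29.0 w 14.0 mid [673.1  -6.2] yaw 10.9 tool yaw 0.7 tool dx,dy mm [199.8 -59.9] z 151.2
lavender p 0.96 len 54.8 w 16.6 mid [667.2  94.2] yaw 2.3 tool yaw 0.7 tool dx,dy mm [ 195.2 -160.2] z 151.0
white p 0.6 len 126.8 w 21.1 mid [481.5 271.4] yaw 3.3 tool yaw 0.7 tool dx,dy mm [  11.6 -339.6] z 151.0
```

View pics/o4.png

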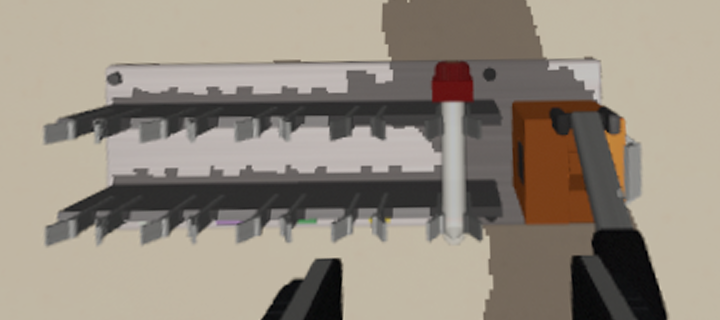

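The red tube is seated between both prong pairs (tip at row 240, mid x ≈ 0.476, press force 16 N). Gold is next.

>>> {"op": "send_rows", "data": {"deltas": [[[2.2, -2.75, 0], [0, 0, 0], 1], [[2.2, -2.75, 0], [0, 0, 0], 1], [[2.2, -2.75, 0], [0, 0, 0], 1], [[2.2, -2.75, 0], [0, 0, 0], 1], [[2.2, -2.75, 0], [0, 0, 0], 1], [[2.2, -2.75, 0], [0, 0, 0], 1], [[2.2, -2.75, 0], [0, 0, 0], 1], [[2.2, -2.75, 0], [0, 0, 0], 1], [[2.2, -2.75, 0], [0, 0, 0], 1], [[0, 0, 0], [0, 0, 4.7], 1], [[0, 0, 0], [0, 0, 0], 1], [[0, 0, 0], [0, 0, 0], 1]]}}

```text
time: 12.75
eef_pos: [0.6692, 0.1813, 0.1506]
tcp_rot: [3.138, -0.105, -0.004]
wrist_force: [-0.3, -0.4, -0.4]
gripper_width: 1.0
grasp_force: 0.0
```

```bash
python3 - <<'E'
from h import *
p=viewer.snapshot('wrist');cv2.imwrite('pics/w4.png',p['color'])
for o in ['gold','lavender','green']: tfit(p,o)
E
```

```text
gold p 0.56 len 104.6 w 14.0 mid [674. 179.] yaw -5.7 tool yaw -4.0 tool dx,dy mm [5.  0.9] z 150.9
gold p 0.39 len 130.9 w 93.2 mid [641.4 509.7] yaw -13.8 tool yaw -4.0 tool dx,dy mm [ -50.5 -326.8] z 150.9
lavender p 0.68 len 118.4 w 15.1 mid [667.6  92.9] yaw -1.4 tool yaw -4.0 tool dx,dy mm [ 4.5 86.8] z 151.2
green p 0.86 len 110.6 w 15.5 mid [673.2  -5.8] yaw 9.5 tool yaw -4.0 tool dx,dy mm [ 16.8 184.7] z 151.5
green p 0.32 len 62.3 w 32.9 mid [ 479.9 -108.3] yaw 31.4 tool yaw -4.0 tool dx,dy mm [-168.8  300.5] z 151.5
```

>>> {"op": "send_rows", "data": {"deltas": [[[0.5, 0.1, 1], [0, 0, 1], 1], [[0, 0, 2.5], [0, 0, 0], 1], [[0, 0, 2.5], [0, 0, 0], 1], [[0, 0, 2.5], [0, 0, 0], 1], [[0, 0, 2.5], [0, 0, 0], 1], [[0, 0, 1.8], [0, 0, 0], 0.6], [[0, 0, 1], [0, 0, 0], 0.2], [[0, 0, 0.7], [0, 0, 0], -0.2], [[0, 0, 0], [0, 0, 0], -1], [[0, 0, 0], [0, 0, 0], -1], [[0, 0, 0], [0, 0, 0], -1], [[0, 0, 0], [0, 0, 0], -1], [[0, 0, 0], [0, 0, 0], -1], [[0, 0, -3], [0, 0, 0], -1], [[0, 0, -3], [0, 0, 0], -1], [[0, 0, -3], [0, 0, 0], -1], [[0, 0, -4], [0, 0, -5.7], -1], [[0, 0, 0], [0, 0, 0], -1]], "grip_force": 60}}

```text
time: 14.45
eef_pos: [0.6803, 0.1829, 0.1462]
tcp_rot: [-3.136, -0.024, -0.022]
wrist_force: [1.8, 0.7, 0.6]
gripper_width: 0.1
grasp_force: 58.5
```

>>> {"op": "send_rows", "data": {"deltas": [[[-2.5, 2.5, 0], [0, 0, 0], -1], [[-2.5, 2.5, 0], [0, 0, 0], -1], [[-2.5, 2.5, 0], [0, 0, 0], -1], [[-2.5, 2.5, 0], [0, 0, 0], -1], [[-2.5, 2.5, 0], [0, 0, 0], -1], [[-2.5, 2.5, 0], [0, 0, 0], -1], [[-2.5, 2.5, 0], [0, 0, 0], -1], [[-2.5, 2.5, 0], [0, 0, 0], -1], [[0, 0.4, 1], [0, 0, 0], -1], [[0, 0, 0], [0, 0, 0], -1], [[0, 0, 0], [0, 0, 0], -1], [[0, 0, 0], [0, 0, 0], -1]]}}

```text
time: 15.45
eef_pos: [0.4797, -0.0247, 0.1279]
tcp_rot: [-3.14, -0.022, -0.004]
wrist_force: [1.0, 0.4, -0.4]
gripper_width: 0.102
grasp_force: 58.5
```

```bash
cat >> h.py <<'E'
def held(p,col):
    """cap far end and axis y of the held tube"""
    s=sensors.sense();e=s['eef_pos'];print('tcp',np.round(e*1000,1),'yaw',round(yawof(),2),'tilt',np.round(R.from_rotvec(s['tcp_rot']).apply([0,0,1])[:2]*57.3,2),'w',round(s['gripper_width'],3))
    ob=[d for d in spotter.cut_out(p,'tube_'+col) if d['region'].sum()<30000][:2]
    for d in ob:
        v,u=np.nonzero(d['region']);P=watz(p,np.c_[u,v],e[2]+.010)*1000
        print(col,round(d['p'],2),'cap end x',round(np.percentile(P[:,0],99.7),1),'expected',round(e[0]*1000+CAPS[col][0]-LM[col],1),'y',np.round(np.percentile(P[:,1],[1,50,99]),1))
E
python3 - <<'E'
from h import *
p=viewer.snapshot('wrist');held(p,'gold');plate(p)
cv2.imwrite('pics/w5.png',p['color'])
cv2.imwrite('pics/o5.png',np.vstack([ortho(p,.40,.56,-.2,.16,z,2000) for z in(.055,.07)]))
E
```

```text
tcp [479.7 -24.5 127.9] yaw 0.82 tilt [0.15 0.07] w 0.1
gold 0.66 cap end x 541.2 expected 540.7 y [-32.7 -23.4 -14.4]
gold 0.17 cap end x 615.9 expected 540.7 y [-167.8 -125.5  -92.1]
plate yaw 0.7175315826491322 far edge x at y=.0215 0.5238771022212075 84 95
```

View pics/o5.png

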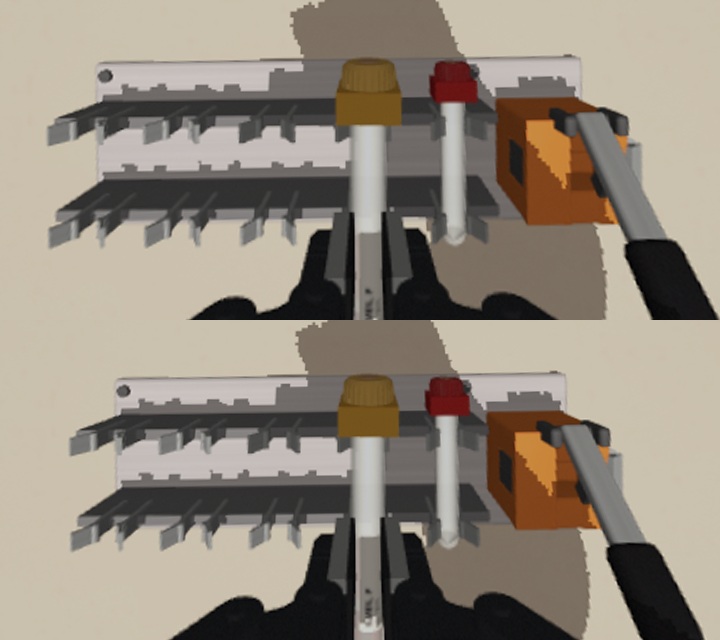

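>>> {"op": "send_rows", "data": {"deltas": [[[-0.55, 0, 0], [0, 0, 0], -1], [[0, 0, 2], [0, 0, 0], -1], [[0, 0, 2], [0, 0, 0], -1], [[0, 0, 1], [0, 0, 0], -1], [[0, 0, 0.5], [0, 0, 0], -1], [[0, 0, 0.5], [0, 0, 0], -1], [[0, 0, 0.5], [0, 0, 0], -1], [[0, 0, 0.5], [0, 0, 0], -1], [[0, 0, 0.4], [0, 0, 0], -1], [[0, 0, 0.3], [0, 0, 0], -1], [[0, 0, 0], [0, 0, 0], -1], [[0, 0, 0], [0, 0, 0], -1]], "grip_force": 75}}

```text
time: 16.55
eef_pos: [0.4744, -0.0237, 0.0548]
tcp_rot: [3.141, 0.025, 0.01]
wrist_force: [-7.1, 3.3, 44.6]
gripper_width: 0.089
grasp_force: 78.7
```

>>> {"op": "send_rows", "data": {"deltas": [[[0, 0, -0.2], [0, 0, 0], -1], [[0, 0, 0], [0, 0, 0], -0.3], [[0, 0, 0], [0, 0, 0], -0.3], [[0, 0, 0], [0, 0, 0], -0.3], [[0, 0, -1], [0, 0, 0], -0.3], [[0, 0, -2], [0, 0, 0], -0.3], [[0, 0, -3], [0, 0, 0], -0.3], [[0, 0, -3], [0, 0, 0], -0.3], [[0, 0, -1], [0, 0, 0], 0], [[0, 0, 0], [0, 0, 0], 1], [[0, 0, 0], [0, 0, 0], 1]]}}

```text
time: 17.47
eef_pos: [0.4722, -0.0267, 0.1521]
tcp_rot: [3.141, 0.018, 0.0]
wrist_force: [-0.2, -0.3, -0.7]
gripper_width: 0.762
grasp_force: 0.0
```

```bash
cat >> h.py <<'E'
def wcloud(p):
    v,u=np.mgrid[:400,:640];c,d=wray(p,np.stack([u,v],-1).reshape(-1,2))
    K=np.array(p['camera_matrix'],float)
    w=c+d*p['z_map'].reshape(-1,1);w[p['z_map'].ravel()<=0]=np.nan  # d has camera-z 1
    return w.reshape(400,640,3)
def seated(p,cols,yc):
    w=wcloud(p)
    for col,y in zip(cols,yc):
        m=(np.abs(w[...,1]-y)<.004)&(w[...,2]>.03)&(w[...,2]<.12)
        r=[]
        for lo,hi in((.455,.47),(.475,.49)):
            q=w[m&(w[...,0]>lo)&(w[...,0]<hi)];r.append(np.round([np.median(q[:,2])*1000,len(q)],1) if len(q) else None)
        q=w[m&(w[...,2]>.045)&(w[...,0]<.56)];print(col,'top z (want ~61)',r,'x range',np.round(np.percentile(q[:,0],[1,99])*1000,1))
E
python3 - <<'E'
from h import *
p=viewer.snapshot('wrist');print(sensors.sense()['eef_pos'])
seated(p,['red','gold'],[-.0685,-.024])
cv2.imwrite('pics/o6.png',ortho(p,.40,.56,-.2,.16,.055,2000))
E
```

```text
[ 0.4714851  -0.02670653  0.1513421 ]
red top z (want ~61) [array([ 59.7, 148. ]), array([ 59.6, 157. ])] x range [441.4 529.4]
gold top z (want ~61) [array([ 59.6, 171. ]), array([ 59.5, 183. ])] x range [433.  533.8]
```

View pics/o6.png

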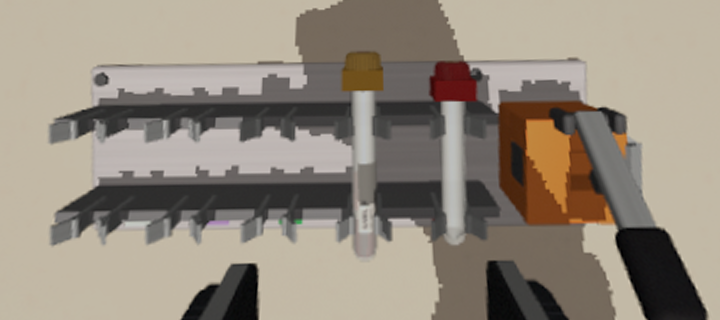

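Gold and red are both seated: top of body at 59.6 mm for each, both within about 2 mm of centred. Green is next.

>>> {"op": "send_rows", "data": {"deltas": [[[3.35, -0.3, 0], [0, 0, 0], 1], [[3.35, -0.3, 0], [0, 0, 0], 1], [[3.35, -0.3, 0], [0, 0, 0], 1], [[3.35, -0.3, 0], [0, 0, 0], 1], [[3.35, -0.3, 0], [0, 0, 0], 1], [[3.35, -0.3, 0], [0, 0, 0], 1], [[0, 0, 0], [0, 0, -4.4], 1], [[0, 0, 0], [0, 0, -4.4], 1], [[0, 0, 0], [0, 0, 0], 1], [[0, 0, 0], [0, 0, 0], 1]]}}

```text
time: 18.35
eef_pos: [0.6716, -0.0058, 0.1497]
tcp_rot: [-3.131, -0.258, 0.007]
wrist_force: [-0.0, -0.7, -1.1]
gripper_width: 1.001
grasp_force: 0.0
```

```bash
python3 - <<'E'
from h import *
p=viewer.snapshot('wrist');cv2.imwrite('pics/w7.png',p['color'])
for o in ['green','lavender']: tfit(p,o)
fit(p,'drive_bar')
E
```

```text
green p 0.69 len 110.1 w 13.6 mid [672.6  -5.9] yaw 11.0 tool yaw 9.4 tool dx,dy mm [0.9 0.3] z 150.3
green p 0.42 len 22.7 w 13.6 mid [ 496.4 -109.1] yaw -71.3 tool yaw 9.4 tool dx,dy mm [-189.9   73.2] z 150.3
lavender p 0.93 len 117.8 w 13.7 mid [667.9  93. ] yaw -0.1 tool yaw 9.5 tool dx,dy mm [ 12.3 -98. ] z 150.9
drive_bar 0.88 1605 [ 651.3 -222.5] [191.   17.2] 73.4
drive_bar 0.3 789 [490.7 275.8] [ 37.7 131.4] 87.1
```

>>> {"op": "send_rows", "data": {"deltas": [[[0.1, 0, 1], [0, 0, -1], 1], [[0, 0, 2.5], [0, 0, 0], 1], [[0, 0, 2.5], [0, 0, 0], 1], [[0, 0, 2.5], [0, 0, 0], 1], [[0, 0, 2.5], [0, 0, 0], 1], [[0, 0, 1.8], [0, 0, 0], 0.6], [[0, 0, 1], [0, 0, 0], 0.2], [[0, 0, 0.7], [0, 0, 0], -0.2], [[0, 0, 0], [0, 0, 0], -1], [[0, 0, 0], [0, 0, 0], -1], [[0, 0, 0], [0, 0, 0], -1], [[0, 0, 0], [0, 0, 0], -1], [[0, 0, 0], [0, 0, 0], -1], [[0, 0, -3], [0, 0, 0], -1], [[0, 0, -3], [0, 0, 0], -1], [[0, 0, -3], [0, 0, 0], -1], [[0, 0, -3], [0, 0, 4.9], -1], [[0, 0, 0], [0, 0, 4.9], -1], [[0, 0, 0], [0, 0, 0], -1]], "grip_force": 70}}

```text
time: 20.13
eef_pos: [0.6759, -0.0051, 0.1306]
tcp_rot: [3.141, 0.017, 0.009]
wrist_force: [-0.3, 0.1, 0.5]
gripper_width: 0.093
grasp_force: 68.6
```

>>> {"op": "send_rows", "data": {"deltas": [[[-3.3, -0.4, 0], [0, 0, 0], -1], [[-3.3, -0.4, 0], [0, 0, 0], -1], [[-3.3, -0.4, 0], [0, 0, 0], -1], [[-3.3, -0.4, 0], [0, 0, 0], -1], [[-3.3, -0.4, 0], [0, 0, 0], -1], [[-3.3, -0.4, 0], [0, 0, 0], -1], [[0, 0, 0], [0, 0, 0], -1], [[0, 0, 0], [0, 0, 0], -1], [[0, 0, 0], [0, 0, 0], -1]]}}

```text
time: 20.88
eef_pos: [0.4762, 0.016, 0.1272]
tcp_rot: [-3.141, -0.022, -0.001]
wrist_force: [-0.5, 0.8, -0.0]
gripper_width: 0.093
grasp_force: 68.6
```

```bash
python3 - <<'E'
from h import *
p=viewer.snapshot('wrist');held(p,'green');plate(p)
cv2.imwrite('pics/o7.png',ortho(p,.40,.56,-.2,.16,.07,2000))
E
```

```text
tcp [477.1  16.1 127.2] yaw 0.75 tilt [0.08 0.03] w 0.093
green 0.98 cap end x 539.7 expected 541.1 y [ 8.6 17.6 26.8]
plate yaw 0.7183186594081343 far edge x at y=.0215 0.5237656868014324 71 95
```

>>> {"op": "send_rows", "data": {"deltas": [[[-0.2, -0.4, 0], [0, 0, 0], -1], [[0, 0, 2], [0, 0, 0], -1], [[0, 0, 2], [0, 0, 0], -1], [[0, 0, 1], [0, 0, 0], -1], [[0, 0, 0.5], [0, 0, 0], -1], [[0, 0, 0.5], [0, 0, 0], -1], [[0, 0, 0.5], [0, 0, 0], -1], [[0, 0, 0.5], [0, 0, 0], -1], [[0, 0, 0.3], [0, 0, 0], -1], [[0, 0, 0.2], [0, 0, 0], -1], [[0, 0, 0], [0, 0, 0], -1]], "grip_force": 75}}

```text
time: 21.9
eef_pos: [0.4757, 0.0216, 0.055]
tcp_rot: [-3.141, -0.022, -0.008]
wrist_force: [-3.6, 1.2, 26.9]
gripper_width: 0.091
grasp_force: 76.9
```

>>> {"op": "send_rows", "data": {"deltas": [[[0, 0, -0.2], [0, 0, 0], -1], [[0, 0, 0], [0, 0, 0], -0.3], [[0, 0, 0], [0, 0, 0], -0.3], [[0, 0, 0], [0, 0, 0], -0.3], [[0, 0, -1], [0, 0, 0], -0.3], [[0, 0, -2], [0, 0, 0], -0.3], [[0, 0, -3], [0, 0, 0], -0.3], [[0, 0, -3], [0, 0, 0], -0.3], [[0, 0, -1], [0, 0, 0], 0], [[0, 0, 0], [0, 0, 0], 1], [[0, 0, 0], [0, 0, 0], 1]]}}

```text
time: 22.82
eef_pos: [0.4736, 0.0193, 0.1541]
tcp_rot: [3.141, 0.018, 0.0]
wrist_force: [0.0, 0.5, -0.5]
gripper_width: 0.76
grasp_force: 0.0
```

```bash
python3 - <<'E'
from h import *
p=viewer.snapshot('wrist');print(sensors.sense()['eef_pos'])
seated(p,['red','gold','green'],[-.0685,-.024,.021])
for o in ['white','lavender']: tfit(p,o)
E
```

```text
[0.4728692  0.01936718 0.15333027]
red top z (want ~61) [array([ 59.6, 117. ]), array([ 59.5, 125. ])] x range [441.3 529. ]
gold top z (want ~61) [array([ 59.7, 144. ]), array([ 59.6, 153. ])] x range [432.9 533.9]
green top z (want ~61) [array([ 59.8, 165. ]), array([ 59.3, 181. ])] x range [431.3 537. ]
white p 0.94 len 126.8 w 17.0 mid [481.  271.3] yaw 2.7 tool yaw 0.7 tool dx,dy mm [  11.2 -251.8] z 153.3
white p 0.34 len 189.2 w 25.2 mid [ 640.1 -262.2] yaw 74.2 tool yaw 0.7 tool dx,dy mm [163.9 283.6] z 153.3
lavender p 0.96 len 38.9 w 13.9 mid [667.2  93.4] yaw 0.2 tool yaw 0.7 tool dx,dy mm [195.5 -71.5] z 153.0
```

>>> {"op": "send_rows", "data": {"deltas": [[[3.2, -1.2, 0], [0, 0, 0], 1], [[3.2, -1.2, 0], [0, 0, 0], 1], [[3.2, -1.2, 0], [0, 0, 0], 1], [[3.2, -1.2, 0], [0, 0, 0], 1], [[3.2, -1.2, 0], [0, 0, 0], 1], [[3.2, -1.2, 0], [0, 0, 0], 1], [[0, 0, 0], [0, 0, 0], 1], [[0, 0, 0], [0, 0, 0], 1]]}}

```text
time: 23.63
eef_pos: [0.6653, 0.0956, 0.1521]
tcp_rot: [-3.141, -0.021, 0.003]
wrist_force: [-0.2, -0.4, 0.0]
gripper_width: 1.001
grasp_force: 0.0
```

```bash
python3 - <<'E'
from h import *
p=viewer.snapshot('wrist');tfit(p,'lavender')
E
```

```text
lavender p 0.72 len 117.8 w 13.5 mid [667.1  92.9] yaw -0.9 tool yaw 0.7 tool dx,dy mm [3.6 1.7] z 152.0
```

>>> {"op": "send_rows", "data": {"deltas": [[[0.35, 0.2, 1], [0, 0, 1], 1], [[0, 0, 2.5], [0, 0, 0], 1], [[0, 0, 2.5], [0, 0, 0], 1], [[0, 0, 2.5], [0, 0, 0], 1], [[0, 0, 2.5], [0, 0, 0], 1], [[0, 0, 1.9], [0, 0, 0], 0.6], [[0, 0, 1], [0, 0, 0], 0.2], [[0, 0, 0.7], [0, 0, 0], -0.2], [[0, 0, 0], [0, 0, 0], -1], [[0, 0, 0], [0, 0, 0], -1], [[0, 0, 0], [0, 0, 0], -1], [[0, 0, 0], [0, 0, 0], -1], [[0, 0, 0], [0, 0, 0], -1], [[0, 0, -3], [0, 0, 0], -1], [[0, 0, -3], [0, 0, 0], -1], [[0, 0, -3], [0, 0, 0], -1], [[0, 0, -3], [0, 0, -1], -1], [[0, 0, 0], [0, 0, 0], -1], [[0, 0, 0], [0, 0, 0], -1]], "grip_force": 70}}

```text
time: 25.32
eef_pos: [0.67, 0.0929, 0.1312]
tcp_rot: [-3.14, -0.019, -0.009]
wrist_force: [-0.5, -0.6, -1.4]
gripper_width: 0.084
grasp_force: 67.2
```

>>> {"op": "send_rows", "data": {"deltas": [[[-3.25, 0.42, 0], [0, 0, 0], -1], [[-3.25, 0.42, 0], [0, 0, 0], -1], [[-3.25, 0.42, 0], [0, 0, 0], -1], [[-3.25, 0.42, 0], [0, 0, 0], -1], [[-3.25, 0.42, 0], [0, 0, 0], -1], [[-3.25, 0.42, 0], [0, 0, 0], -1], [[0, 0, 0], [0, 0, 0], -1], [[0, 0, 0], [0, 0, 0], -1], [[0, 0, 0], [0, 0, 0], -1]]}}

```text
time: 26.07
eef_pos: [0.474, 0.0649, 0.128]
tcp_rot: [-3.141, -0.019, -0.0]
wrist_force: [1.2, 0.5, 0.6]
gripper_width: 0.084
grasp_force: 67.3
```

```bash
python3 - <<'E'
from h import *
p=viewer.snapshot('wrist');held(p,'lavender');plate(p)
cv2.imwrite('pics/o8.png',ortho(p,.40,.56,-.2,.16,.07,2000))
E
```

```text
tcp [474.9  65.1 128.1] yaw 0.69 tilt [0.06 0.04] w 0.081
lavender 0.72 cap end x 541.3 expected 542.9 y [57.3 66.3 75.6]
lavender 0.26 cap end x 538.8 expected 542.9 y [-111.6   29.   104.9]
plate yaw 0.6873290630620553 far edge x at y=.0215 0.5237209465425482 53 95
```

>>> {"op": "send_rows", "data": {"deltas": [[[0, 0, 2], [0, 0, 0], -1], [[0, 0, 2], [0, 0, 0], -1], [[0, 0, 1], [0, 0, 0], -1], [[0, 0, 0.5], [0, 0, 0], -1], [[0, 0, 0.5], [0, 0, 0], -1], [[0, 0, 0.5], [0, 0, 0], -1], [[0, 0, 0.4], [0, 0, 0], -1], [[0, 0, 0.3], [0, 0, 0], -1], [[0, 0, 0.2], [0, 0, 0], -1], [[0, 0, 0], [0, 0, 0], -1]], "grip_force": 75}}

```text
time: 27.0
eef_pos: [0.4759, 0.0666, 0.0562]
tcp_rot: [-3.14, -0.022, -0.008]
wrist_force: [-2.3, 1.2, 17.0]
gripper_width: 0.078
grasp_force: 77.2
```

Force is 17 N, possibly not quite down, so I press a little more, then release.

>>> {"op": "send_rows", "data": {"deltas": [[[0, 0, 0.15], [0, 0, 0], -1], [[0, 0, 0], [0, 0, 0], -1]]}}

```text
time: 27.17
eef_pos: [0.4759, 0.0667, 0.056]
tcp_rot: [-3.141, -0.022, -0.009]
wrist_force: [-3.9, 0.6, 31.4]
gripper_width: 0.077
grasp_force: 80.9
```

>>> {"op": "send_rows", "data": {"deltas": [[[0, 0, -0.2], [0, 0, 0], -1], [[0, 0, 0], [0, 0, 0], -0.3], [[0, 0, 0], [0, 0, 0], -0.3], [[0, 0, 0], [0, 0, 0], -0.3], [[0, 0, -1], [0, 0, 0], -0.3], [[0, 0, -2], [0, 0, 0], -0.3], [[0, 0, -3], [0, 0, 0], -0.3], [[0, 0, -3], [0, 0, 0], -0.3], [[0, 0, -1], [0, 0, 0], 0], [[0, 0, 0], [0, 0, 0], 1], [[0, 0, 0], [0, 0, 0], 1]]}}

```text
time: 28.08
eef_pos: [0.4735, 0.0642, 0.155]
tcp_rot: [3.141, 0.018, 0.001]
wrist_force: [0.3, -0.6, -0.4]
gripper_width: 0.762
grasp_force: 0.0
```

```bash
python3 - <<'E'
from h import *
p=viewer.snapshot('wrist');print(sensors.sense()['eef_pos'])
seated(p,['red','gold','green','lavender'],[-.0685,-.024,.021,.0655])
tfit(p,'white'); fit(p,'drive_bar')
E
```

```text
[0.47289327 0.06413909 0.15414693]
red top z (want ~61) [array([59.7, 91. ]), array([59.6, 94. ])] x range [441.2 529.2]
gold top z (want ~61) [array([ 59.9, 113. ]), array([ 59.5, 123. ])] x range [432.9 533.9]
green top z (want ~61) [array([ 59.7, 134. ]), array([ 59.5, 152. ])] x range [431.3 537.6]
lavender top z (want ~61) [array([ 59.6, 154. ]), array([ 59.5, 161. ])] x range [427.1 541.1]
white p 0.8 len 127.3 w 16.4 mid [480.2 271.2] yaw 2.4 tool yaw 0.7 tool dx,dy mm [   9.8 -206.9] z 154.1
drive_bar 0.91 1990 [ 651.2 -223. ] [191.8  26.8] 73.5
```

>>> {"op": "send_rows", "data": {"deltas": [[[0.15, -3.4, 0], [0, 0, 0], 1], [[0.15, -3.4, 0], [0, 0, 0], 1], [[0.15, -3.4, 0], [0, 0, 0], 1], [[0.15, -3.4, 0], [0, 0, 0], 1], [[0.15, -3.4, 0], [0, 0, 0], 1], [[0.15, -3.4, 0], [0, 0, -1.5], 1], [[0, 0, 0], [0, 0, 0], 1], [[0, 0, 0], [0, 0, 0], 1]]}}

```text
time: 28.9
eef_pos: [0.4788, 0.2716, 0.1535]
tcp_rot: [-3.14, -0.068, 0.003]
wrist_force: [0.4, -0.5, -0.2]
gripper_width: 0.999
grasp_force: 0.0
```

```bash
python3 - <<'E'
from h import *
p=viewer.snapshot('wrist');tfit(p,'white')
E
```

```text
white p 0.91 len 127.8 w 14.2 mid [479.4 271. ] yaw 1.0 tool yaw 2.2 tool dx,dy mm [ 0.6 -2. ] z 153.3
```

>>> {"op": "send_rows", "data": {"deltas": [[[0.05, -0.1, 1], [0, 0, 1], 1], [[0, 0, 2.5], [0, 0, 0], 1], [[0, 0, 2.5], [0, 0, 0], 1], [[0, 0, 2.5], [0, 0, 0], 1], [[0, 0, 2.5], [0, 0, 0], 1], [[0, 0, 2], [0, 0, 0], 0.6], [[0, 0, 1], [0, 0, 0], 0.2], [[0, 0, 0.7], [0, 0, 0], -0.2], [[0, 0, 0], [0, 0, 0], -1], [[0, 0, 0], [0, 0, 0], -1], [[0, 0, 0], [0, 0, 0], -1], [[0, 0, 0], [0, 0, 0], -1], [[0, 0, 0], [0, 0, 0], -1], [[0, 0, -3], [0, 0, 0], -1], [[0, 0, -3], [0, 0, 0], -1], [[0, 0, -3], [0, 0, 0], -1], [[0, 0, -3], [0, 0, 0.5], -1], [[0, 0, 0], [0, 0, 0], -1], [[0, 0, 0], [0, 0, 0], -1]], "grip_force": 70}}

```text
time: 30.58
eef_pos: [0.4818, 0.2707, 0.1299]
tcp_rot: [-3.139, -0.019, -0.007]
wrist_force: [-0.2, -0.1, 0.7]
gripper_width: 0.091
grasp_force: 68.0
```

>>> {"op": "send_rows", "data": {"deltas": [[[-0.1, 3.2, 0], [0, 0, 0], -1], [[-0.1, 3.2, 0], [0, 0, 0], -1], [[-0.1, 3.2, 0], [0, 0, 0], -1], [[-0.1, 3.2, 0], [0, 0, 0], -1], [[-0.1, 3.2, 0], [0, 0, 0], -1], [[0, 0, 0], [0, 0, 0], -1], [[0, 0, 0], [0, 0, 0], -1], [[0, 0, 0], [0, 0, 0], -1]]}}

```text
time: 31.25
eef_pos: [0.4771, 0.1101, 0.1271]
tcp_rot: [-3.141, -0.019, 0.002]
wrist_force: [-0.4, 0.3, 0.5]
gripper_width: 0.086
grasp_force: 68.1
```

```bash
python3 - <<'E'
from h import *
p=viewer.snapshot('wrist');held(p,'white')
cv2.imwrite('pics/o9.png',ortho(p,.40,.56,-.2,.16,.07,2000));cv2.imwrite('pics/w9.png',p['color'])
E
```

```text
tcp [477.3 111.  127.3] yaw 0.79 tilt [-0.03  0.05] w 0.09
white 0.9 cap end x 549.0 expected 550.3 y [102.7 111.6 120.7]
```

View pics/w9.png

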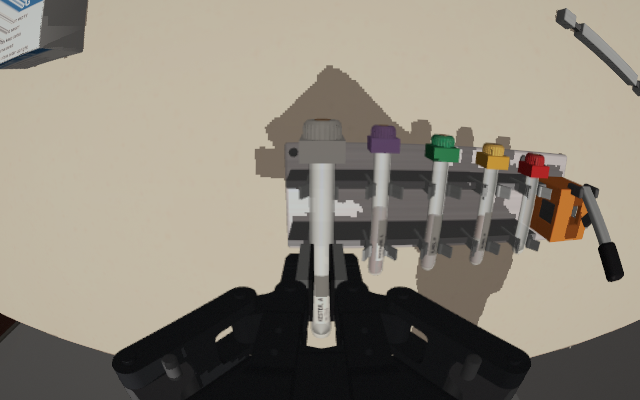

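Four tubes are clicked in at columns 380, 435, 485 and 530. The white tube is held at (322,230) over station 5. I press it in.

>>> {"op": "send_rows", "data": {"deltas": [[[-0.35, 0.1, 0], [0, 0, 0], -1], [[0, 0, 2], [0, 0, 0], -1], [[0, 0, 2], [0, 0, 0], -1], [[0, 0, 1], [0, 0, 0], -1], [[0, 0, 0.5], [0, 0, 0], -1], [[0, 0, 0.5], [0, 0, 0], -1], [[0, 0, 0.5], [0, 0, 0], -1], [[0, 0, 0.4], [0, 0, 0], -1], [[0, 0, 0.3], [0, 0, 0], -1], [[0, 0, 0.2], [0, 0, 0], -1], [[0, 0, 0], [0, 0, 0], -1]], "grip_force": 75}}

```text
time: 32.27
eef_pos: [0.4757, 0.1113, 0.0557]
tcp_rot: [-3.139, -0.022, -0.007]
wrist_force: [-2.9, 4.5, 14.9]
gripper_width: 0.082
grasp_force: 77.3
```

>>> {"op": "send_rows", "data": {"deltas": [[[0, 0, 0.1], [0, 0, 0], -1], [[0, 0, 0], [0, 0, 0], -1]]}}

```text
time: 32.43
eef_pos: [0.4757, 0.1113, 0.0555]
tcp_rot: [-3.139, -0.022, -0.008]
wrist_force: [-3.7, 3.0, 24.1]
gripper_width: 0.08
grasp_force: 79.2
```

>>> {"op": "send_rows", "data": {"deltas": [[[0, 0, -0.2], [0, 0, 0], -1], [[0, 0, 0], [0, 0, 0], -0.3], [[0, 0, 0], [0, 0, 0], -0.3], [[0, 0, 0], [0, 0, 0], -0.3], [[0, 0, -1], [0, 0, 0], -0.3], [[0, 0, -2], [0, 0, 0], -0.3], [[0, 0, -3], [0, 0, 0], -0.3], [[0, 0, -3], [0, 0, 0], -0.3], [[0, 0, -1], [0, 0, 0], 0], [[0, 0, 0], [0, 0, 0], 1], [[0, 0, 0], [0, 0, 0], 1]]}}

```text
time: 33.35
eef_pos: [0.474, 0.108, 0.155]
tcp_rot: [3.141, 0.018, 0.001]
wrist_force: [-0.6, -0.0, -0.8]
gripper_width: 0.761
grasp_force: 0.0
```

```bash
python3 - <<'E'
from h import *
p=viewer.snapshot('wrist');print(sensors.sense()['eef_pos'],sensors.sense()['qpos'])
seated(p,['red','gold','green','lavender','white'],[-.0685,-.024,.021,.0655,.110])
fit(p,'drive_bar')
E
```

```text
[0.47335015 0.10790437 0.15413022] [ 0.10272487  0.46275904 -0.54837211  2.18509228  0.42647621  0.59867889
 -2.31608507]
red top z (want ~61) [array([59.7, 77. ]), array([59.9, 70. ])] x range [440.4 529.1]
gold top z (want ~61) [array([60., 87.]), array([59.9, 87. ])] x range [434.4 533.7]
green top z (want ~61) [array([ 59.9, 111. ]), array([ 59.7, 107. ])] x range [430.9 537.4]
lavender top z (want ~61) [array([ 59.7, 130. ]), array([ 59.5, 136. ])] x range [427.7 541.2]
white top z (want ~61) [array([ 59.4, 135. ]), array([ 59.4, 141. ])] x range [423.4 546.1]
drive_bar 0.3 20121 [461.2 -93.1] [482.9 141.1] 83.3
```

All five tubes are seated at the same height. Now the drive bar.

>>> {"op": "send_rows", "data": {"deltas": [[[1.8, 3.3, -0.3], [0, 0, 0], 1], [[1.8, 3.3, -0.3], [0, 0, 0], 1], [[1.8, 3.3, -0.3], [0, 0, 0], 1], [[1.8, 3.3, -0.3], [0, 0, 0], 1], [[1.8, 3.3, -0.3], [0, 0, 0], 1], [[1.8, 3.3, -0.3], [0, 0, 0], 1], [[1.8, 3.3, -0.3], [0, 0, 0], 1], [[1.8, 3.3, -0.3], [0, 0, 0], 1], [[1.8, 3.3, -0.3], [0, 0, 0], 1], [[1.6, 3.5, -0.3], [0, 0, 0], 1]]}}

```text
time: 34.28
eef_pos: [0.656, -0.2218, 0.1824]
tcp_rot: [-3.14, -0.021, 0.006]
wrist_force: [0.8, 0.2, 0.3]
gripper_width: 1.001
grasp_force: 0.0
```

>>> {"op": "send_rows", "data": {"deltas": [[[0, 0, 0], [0, 0, -6], 1], [[0, 0, 0], [0, 0, -6], 1], [[0, 0, 0], [0, 0, -6], 1], [[0, 0, 0], [0, 0, -6], 1], [[0, 0, 0], [0, 0, -6], 1], [[0, 0, 0], [0, 0, -6], 1], [[0, 0, 0], [0, 0, -6], 1], [[0, 0, 0], [0, 0, -6], 1], [[0, 0, 0], [0, 0, -6], 1], [[0, 0, 0], [0, 0, -6], 1], [[0, 0, 0], [0, 0, -6], 1], [[0, 0, 0], [0, 0, -6], 1], [[0, 0, 0], [0, 0, 0], 1], [[0, 0, 0], [0, 0, 0], 1]]}}

```text
time: 35.45
eef_pos: [0.6552, -0.2207, 0.1826]
tcp_rot: [-2.53, -1.858, 0.003]
wrist_force: [0.5, -0.2, 0.1]
gripper_width: 0.999
grasp_force: 0.0
```

```bash
cat >> h.py <<'E'
def barfit(p,z=.012):
    s=sensors.sense();tp=s['eef_pos'][:2]*1000;print('tcp',np.round(s['eef_pos']*1000,1))
    for d in spotter.cut_out(p,'drive_bar')[:1]:
        v,u=np.nonzero(d['region']);P=watz(p,np.c_[u,v],z)[:,:2]*1000
        c=P.mean(0);e=np.linalg.svd(P-c,full_matrices=False)[2][0];e*=np.sign(e[1]);t=(P-c)@e;n=(P-c)@[-e[1],e[0]]
        mid=c+e*(t.min()+t.max())/2+np.array([-e[1],e[0]])*(np.percentile(n,1)+np.percentile(n,99))/2
        yaw=np.degrees(np.arctan2(e[1],e[0]));ty=yawof();r=np.radians(ty);D=mid-tp
        print('bar p',round(d['p'],2),'len',round(np.ptp(t),1),'w',round(np.ptp(n),1),'mid',np.round(mid,1),'yaw',round(yaw,1),'tool yaw',round(ty,1),'tool dx,dy',np.round([D@[np.cos(r),np.sin(r)],D@[np.sin(r),-np.cos(r)]],1))
E
python3 - <<'E'
from h import *
p=viewer.snapshot('wrist');barfit(p);cv2.imwrite('pics/w10.png',p['color']);print(sensors.sense()['qpos'])
E
```

```text
tcp [ 655.5 -220.7  183. ]
bar p 0.63 len 181.1 w 18.1 mid [ 652.1 -221.1] yaw 73.3 tool yaw 72.6 tool dx,dy [-1.4 -3.1]
[ 0.79112497  0.74584761 -0.85687776  1.69807527  0.6506731   1.00911581
 -0.60181807]
```

View pics/w10.png

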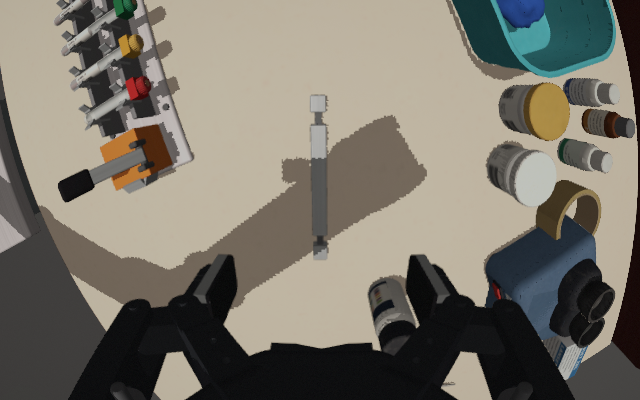

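>>> {"op": "send_rows", "data": {"deltas": [[[-0.15, -0.3, 2.7], [0, 0, -0.7], 1], [[0, 0, 3], [0, 0, 0], 1], [[0, 0, 3], [0, 0, 0], 1], [[0, 0, 3], [0, 0, 0], 1], [[0, 0, 2.5], [0, 0, 0], 1], [[0, 0, 2], [0, 0, 0], 0.6], [[0, 0, 1], [0, 0, 0], 0.2], [[0, 0, 0.6], [0, 0, 0], -0.2], [[0, 0, 0], [0, 0, 0], -1], [[0, 0, 0], [0, 0, 0], -1], [[0, 0, 0], [0, 0, 0], -1], [[0, 0, 0], [0, 0, 0], -1], [[0, 0, 0], [0, 0, 0], -1]], "grip_force": 110}}

```text
time: 36.63
eef_pos: [0.6542, -0.2214, 0.0087]
tcp_rot: [2.517, 1.876, 0.003]
wrist_force: [-0.7, 0.6, 6.0]
gripper_width: 0.138
grasp_force: 108.5
```

>>> {"op": "send_rows", "data": {"deltas": [[[0, 0, -2], [0, 0, 0], -1], [[0, 0, -3], [0, 0, 0], -1], [[0, 0, -2], [0, 0, 0], -1], [[0, 0, 0], [0, 0, 0], -1], [[0, 0, 0], [0, 0, 0], -1]]}}

```text
time: 37.05
eef_pos: [0.6538, -0.2218, 0.0784]
tcp_rot: [2.517, 1.876, 0.003]
wrist_force: [0.5, -0.7, -1.6]
gripper_width: 0.141
grasp_force: 108.0
```

>>> {"op": "send_rows", "data": {"deltas": [[[0, 0, -2], [0, 0, -5.8], -1], [[0, 0, -2], [0, 0, -5.8], -1], [[0, 0, 0], [0, 0, -5.8], -1], [[-0.75, -2.95, 0], [0, 0, 0], -1], [[-0.75, -2.95, 0], [0, 0, 0], -1], [[-0.75, -2.95, 0], [0, 0, 0], -1], [[-0.75, -2.95, 0], [0, 0, 0], -1], [[-0.75, -2.95, 0], [0, 0, 0], -1], [[-0.75, -2.95, 0], [0, 0, 0], -1], [[0, 0, 0], [0, 0, 0], -1], [[0, 0, 0], [0, 0, 0], -1], [[0, 0, 0], [0, 0, 0], -1]]}}

```text
time: 38.05
eef_pos: [0.4765, -0.269, 0.1162]
tcp_rot: [-2.206, -2.236, -0.001]
wrist_force: [1.0, 0.4, -1.1]
gripper_width: 0.14
grasp_force: 108.1
```

```bash
python3 - <<'E'
from h import *
s=sensors.sense();e=s['eef_pos'];print(np.round(e*1000,1),yawof(),'tilt',np.round(R.from_rotvec(s['tcp_rot']).apply([0,0,1])[:2]*57.3,2),s['qpos'][6])
p=viewer.snapshot('wrist');cv2.imwrite('pics/w11.png',p['color'])
w=wcloud(p)
for d in spotter.cut_out(p,'drive_bar')[:2]:
    m=d['region'];q=w[m];print(round(d['p'],2),m.sum(),'z',np.round(np.nanpercentile(q[:,2],[5,50,95])*1000,1))
    v,u=np.nonzero(m);zt=np.nanmedian(q[:,2]);P=watz(p,np.c_[u,v],zt)*1000
    for lo in range(-210,-170,8):
        k=(P[:,1]>lo)&(P[:,1]<lo+8)
        if k.any(): print(lo,np.round(np.percentile(P[k,0],[2,98]),1),'z',np.round(np.nanmedian(q[k,2])*1000,1))
    print('y max',P[:,1].max(),'x',np.percentile(P[:,0],[2,50,98]))
y,x=[int(i) for i in(0,0)]
o=ortho(p,.41,.55,-.32,-.06,.060,2500);cv2.imwrite('pics/o11.png',o)
B=(w[...,2]>.054)&(w[...,2]<.066)&(w[...,1]<-.1)&(w[...,1]>-.19)&(w[...,0]>.43)&(w[...,0]<.53)
print('block top',rect(w[B]),np.round(np.percentile(w[B],[2,98],axis=0)*1000,1))
B=(w[...,2]>.035)&(w[...,2]<.058)&(w[...,1]<-.152)&(w[...,1]>-.18)&(w[...,0]>.43)&(w[...,0]<.53)
print('rim',B.sum(),np.round(np.percentile(w[B],[2,50,98],axis=0)*1000,1))
E
```

```text
[ 476.5 -269.   116.2] 90.78561768530767 tilt [-0.01  0.04] -0.3430463896048282
0.6 7922 z [118.6 122.6 123.6]
-210 [469.6 482.3] z 118.3
-202 [468.6 482.4] z 121.4
-194 [467.7 482.8] z 122.6
-186 [467.7 482.7] z 122.5
y max -179.31987167965292 x [468.24468699 476.0396029  483.58224071]
0.38 1176 z [ 65.1  82.7 113.1]
y max -127.14503035185196 x [454.51117181 488.14086396 502.80580339]
block top (array([ 478.1, -140.2]), array([57.3, 38.9]), 1.2) [[ 450.6 -158.8   56.1]
 [ 500.9 -124.2   63. ]]
rim 303 [[ 455.6 -159.7   35.6]
 [ 473.2 -157.9   56.8]
 [ 491.8 -152.1   58. ]]
```

View pics/o11.png

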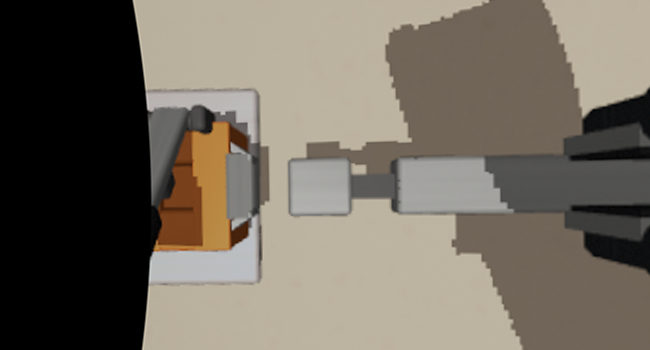

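The bar tip is at col 290, rows 158-215, and the rim is at cols 225-252, rows 152-218. They are aligned to 0.5 mm, so I lower and insert.

>>> {"op": "send_rows", "data": {"deltas": [[[0, 0.05, 2.5], [0, 0, 0], -1], [[0, 0, 2.5], [0, 0, 0], -1], [[0, 0, 2], [0, 0, 0], -1], [[0, 0, 0.05], [0, 0, 0], -1], [[0, 0, 0], [0, 0, 0], -1], [[1, 0, 0], [0, 0, 0], -1], [[0.7, 0, 0], [0, 0, 0], -1], [[0.5, 0, 0], [0, 0, 0], -1], [[0.5, 0, 0], [0, 0, 0], -1], [[0.5, 0, 0], [0, 0, 0], -1], [[0, 0, 0], [0, 0, 0], -1], [[0, 0, 0], [0, 0, 0], -1]]}}

```text
time: 39.15
eef_pos: [0.4766, -0.2364, 0.0466]
tcp_rot: [2.204, 2.238, 0.0]
wrist_force: [0.2, -0.8, -0.9]
gripper_width: 0.139
grasp_force: 108.1
```

>>> {"op": "send_rows", "data": {"deltas": [[[0.5, 0, 0], [0, 0, 0], -1], [[0.5, 0, 0], [0, 0, 0], -1], [[0.5, 0, 0], [0, 0, 0], -1], [[0.5, 0, 0], [0, 0, 0], -1], [[0.5, 0, 0], [0, 0, 0], -1], [[0.4, 0, 0], [0, 0, 0], -1], [[0, 0, 0], [0, 0, 0], -1], [[0, 0, 0], [0, 0, 0], -1]]}}

```text
time: 39.82
eef_pos: [0.4762, -0.2076, 0.0463]
tcp_rot: [-2.205, -2.238, 0.0]
wrist_force: [0.2, 0.1, 0.1]
gripper_width: 0.139
grasp_force: 108.1
```

>>> {"op": "send_rows", "data": {"deltas": [[[0.3, 0, 0], [0, 0, 0], -1], [[0.3, 0, 0], [0, 0, 0], -1], [[0.2, 0, 0], [0, 0, 0], -1], [[0, 0, 0], [0, 0, 0], -1], [[0, 0, 0], [0, 0, 0], -1]]}}

```text
time: 40.23
eef_pos: [0.476, -0.1998, 0.0463]
tcp_rot: [-2.205, -2.238, 0.0]
wrist_force: [-0.8, -0.6, -0.9]
gripper_width: 0.142
grasp_force: 108.1
```

No contact yet, so I continue in small steps until force appears.

>>> {"op": "send_rows", "data": {"deltas": [[[0.15, 0, 0], [0, 0, 0], -1], [[0.15, 0, 0], [0, 0, 0], -1], [[0, 0, 0], [0, 0, 0], -1], [[0, 0, 0], [0, 0, 0], -1]]}}

```text
time: 40.57
eef_pos: [0.476, -0.1969, 0.0463]
tcp_rot: [-2.205, -2.237, 0.0]
wrist_force: [-0.5, 0.7, -0.5]
gripper_width: 0.136
grasp_force: 108.1
```

>>> {"op": "send_rows", "data": {"deltas": [[[0.15, 0, 0], [0, 0, 0], -1], [[0.15, 0, 0], [0, 0, 0], -1], [[0, 0, 0], [0, 0, 0], -1], [[0, 0, 0], [0, 0, 0], -1]]}}

```text
time: 40.9
eef_pos: [0.4758, -0.1962, 0.0463]
tcp_rot: [2.206, 2.234, -0.005]
wrist_force: [0.1, -6.4, 0.7]
gripper_width: 0.142
grasp_force: 108.2
```

>>> {"op": "send_rows", "data": {"deltas": [[[0.2, 0, 0], [0, 0, 0], -1], [[0, 0, 0], [0, 0, 0], -1], [[0, 0, 0], [0, 0, 0], -1]]}}

```text
time: 41.15
eef_pos: [0.4757, -0.1961, 0.0463]
tcp_rot: [2.206, 2.232, -0.009]
wrist_force: [-0.1, -9.0, 0.6]
gripper_width: 0.144
grasp_force: 108.2
```

Hard stop at y = -0.196, so the bar is home. I release, rise and check.

>>> {"op": "send_rows", "data": {"deltas": [[[-0.2, 0, 0], [0, 0, 0], -1], [[0, 0, 0], [0, 0, 0], 0], [[0, 0, 0], [0, 0, 0], 0], [[0, 0, 0], [0, 0, 0], 0], [[0, 0, 0], [0, 0, 0], 0], [[0, 0, -2], [0, 0, 0], 0], [[0, 0, -3], [0, 0, 0], 0], [[0, 0, -3], [0, 0, 0], 0], [[-1, 0, -3], [0, 0, 0], 0], [[-1, 0, -1], [0, 0, 0], 0], [[0, 0, 0], [0, 0, 0], 0]]}}

```text
time: 42.07
eef_pos: [0.4782, -0.2155, 0.1688]
tcp_rot: [2.204, 2.231, 0.003]
wrist_force: [1.3, 0.1, -0.8]
gripper_width: 0.497
grasp_force: 0.0
```

```bash
python3 - <<'E'
from h import *
s=sensors.sense();print(s['eef_pos'],yawof(),s['wrist_force'])
p=viewer.snapshot('wrist');barfit(p,.05)
w=wcloud(p);
for n in('collet_lever','lever_pad'):
  for d in spotter.cut_out(p,n)[:1]:
    q=w[d['region']];print(n,d['p'],np.round(np.nanpercentile(q,[2,50,98],axis=0)*1000,1))
K=(w[...,2]>.07)&(w[...,2]<.16)&(w[...,1]<-.09)&(w[...,1]>-.16)&(w[...,0]>.4)&(w[...,0]<.52)
print('lever pts',K.sum(),np.round(np.percentile(w[K],[2,50,98],axis=0)*1000,1))
k=K&(w[...,2]>.11);print(np.round(np.percentile(w[k],[2,50,98],axis=0)*1000,1))
cv2.imwrite('pics/w12.png',p['color'])
E
```

```text
[ 0.47823036 -0.21547621  0.16878991] 90.69242633254211 [ 1.26364418  0.09266256 -0.83446308]
tcp [ 476.9 -214.4  167.1]
bar p 0.66 len 121.7 w 17.1 mid [ 476.3 -221.9] yaw 90.5 tool yaw 90.8 tool dx,dy [-7.5 -0.7]
collet_lever 0.7 [[441.9 -76.1  51.4]
 [492.4 -67.9  59.8]
 [526.5 -58.1  64.9]]
lever_pad 0.94 [[ 444.7 -139.3   66.2]
 [ 464.8 -130.2  117.2]
 [ 504.1 -121.3  133.4]]
lever pts 2472 [[ 444.8 -141.3   70.9]
 [ 465.3 -130.2  116.5]
 [ 503.2 -118.8  133.4]]
[[ 444.2 -139.8  111.7]
 [ 456.6 -130.6  126.8]
 [ 469.5 -121.1  133.7]]
```

View pics/w12.png

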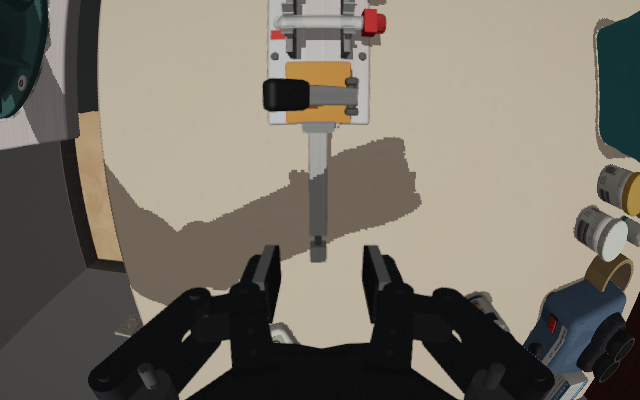

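The bar is in the bore (rim (318,127), free end at (318,262)). The lever grip is at (285,95). I shut the fingers and follow the lever arc down.

>>> {"op": "send_rows", "data": {"deltas": [[[0, 0, -1], [0, 0, 0], -1], [[2.8, 0.3, 0], [0, 0, 0], -1], [[2.8, 0.3, 0], [0, 0, 0], -1], [[2.7, 0.2, 0], [0, 0, 0], -1], [[0, 0, 0], [0, 0, 0], -1], [[0, 0, 0], [0, 0, 0], -1], [[0, 0, 0], [0, 0, 0], -1]], "grip_force": 40}}

```text
time: 42.85
eef_pos: [0.4828, -0.1308, 0.1761]
tcp_rot: [-2.204, -2.238, 0.001]
wrist_force: [-0.1, 0.8, 0.5]
gripper_width: -0.0
grasp_force: 0.0
```

>>> {"op": "send_rows", "data": {"deltas": [[[0, 0, 2.5], [0, 0, 0], -1], [[0, 0, 2], [0, 0, 0], -1], [[-0.7, 0, 0.5], [0, 0, 0], -1], [[0, -0.65, 0.5], [0, 0, 0], -1], [[0, -0.55, 0.5], [0, 0, 0], -1], [[0, -0.55, 0.5], [0, 0, 0], -1], [[0, -0.5, 0.6], [0, 0, 0], -1], [[0, -0.5, 0.6], [0, 0, 0], -1], [[0, 0, 0], [0, 0, 0], -1]]}}

```text
time: 43.6
eef_pos: [0.4536, -0.1384, 0.0985]
tcp_rot: [-2.204, -2.236, 0.003]
wrist_force: [0.3, -1.2, -0.2]
gripper_width: -0.003
grasp_force: 0.0
```

```bash
python3 - <<'E'
from h import *
p=viewer.snapshot('scene');w=cloud(p)
K=(w[...,2]>.068)&(w[...,2]<.16)&(w[...,1]<-.09)&(w[...,1]>-.16)&(w[...,0]>.38)&(w[...,0]<.52)
print(K.sum());cv2.imwrite('pics/s1.png',cv2.resize(p['color'][150:260,290:410],None,fx=5,fy=5,interpolation=cv2.INTER_CUBIC))
E
```

```text
232
```

View pics/s1.png

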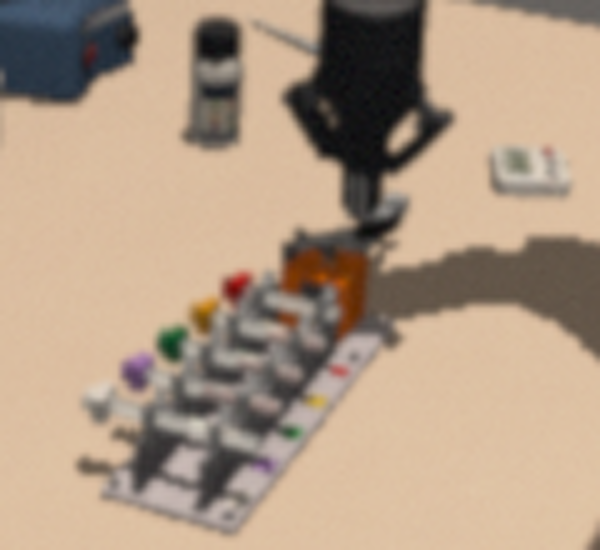

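The lever at (385,215) has followed the fingers to about 0.4 rad. I recentre in y and continue down.

>>> {"op": "send_rows", "data": {"deltas": [[[0, 0, -0.4], [0, 0, 0], -1], [[0.7, 0, 0], [0, 0, 0], -1], [[0, -0.4, 0.7], [0, 0, 0], -1], [[0, -0.4, 0.6], [0, 0, 0], -1], [[0, -0.4, 0.6], [0, 0, 0], -1], [[0, -0.3, 0.6], [0, 0, 0], -1], [[0, -0.2, 0.4], [0, 0, 0], -1], [[0, 0, 0], [0, 0, 0], -1], [[0, 0, 0], [0, 0, 0], -1]]}}

```text
time: 44.4
eef_pos: [0.4378, -0.1316, 0.0738]
tcp_rot: [-2.205, -2.236, 0.002]
wrist_force: [0.3, -0.8, 0.7]
gripper_width: -0.0
grasp_force: 0.0
```

>>> {"op": "send_rows", "data": {"deltas": [[[0, 0, 0.2], [0, 0, 0], -1], [[0, 0, 0.2], [0, 0, 0], -1], [[0, 0, 0.2], [0, 0, 0], -1], [[0, 0, 0], [0, 0, 0], -1], [[0, 0, 0], [0, 0, 0], -1]]}}

```text
time: 44.82
eef_pos: [0.4387, -0.1316, 0.0705]
tcp_rot: [2.203, 2.235, -0.004]
wrist_force: [-5.7, -0.7, 27.1]
gripper_width: -0.002
grasp_force: 13.8
```

Hard stop at z = 0.0705, the closed height. I lift away and verify everything.

>>> {"op": "send_rows", "data": {"deltas": [[[0, 0, 0.1], [0, 0, 0], -1], [[0, 0, 0], [0, 0, 0], -1], [[0, 0, -3], [0, 0, 0], -1], [[0, 0, -3], [0, 0, 0], -1], [[0, 0, -3], [0, 0, 0], -1], [[-2, 0, -3], [0, 0, 0], -1], [[-3, 0, -2], [0, 0, 0], -1], [[-3, 0, 0], [0, 0, 0], -1], [[0, 0, 0], [0, 0, 0], -1], [[0, 0, 0], [0, 0, 0], -1]]}}

```text
time: 45.65
eef_pos: [0.4394, -0.2137, 0.2072]
tcp_rot: [2.211, 2.231, -0.0]
wrist_force: [-0.2, 0.4, -0.1]
gripper_width: 0.002
grasp_force: 0.0
```

```bash
python3 - <<'E'
from h import *
p=viewer.snapshot('wrist');print(sensors.sense()['eef_pos'])
w=wcloud(p)
for lo,hi in((.41,.42),(.42,.43),(.43,.44),(.46,.47),(.48,.49)):
    K=(w[...,2]>.055)&(w[...,1]<-.125)&(w[...,1]>-.138)&(w[...,0]>lo)&(w[...,0]<hi);print('lever z at x',lo,np.round(np.median(w[K][:,2])*1000,1) if K.any() else None)
barfit(p,.05)
seated(p,['red','gold','green','lavender','white'],[-.0685,-.024,.021,.0655,.110])
# ends along each tube from colour ortho at axis height, and prong rows
o=ortho(p,.40,.56,-.2,.16,.055,2000);cv2.imwrite('pics/o13.png',o)
t=viewer.snapshot('top');wt=cloud(t)
for c in CAPS:
    for d in spotter.cut_out(t,'tube_'+c)[:1]:
        v,u=np.nonzero(d['region']);P=at_z(t,np.c_[u,v],.055)*1000;q=np.percentile(P[:,0],[1,99]);print(c,round(d['p'],2),np.round(q,1),'mid from tip/cap',np.round([q[0]+LM[c],q[1]-CAPS[c][0]+LM[c]],1),np.round(np.median(P[:,1]),1))
E
```

```text
[ 0.43925122 -0.21198878  0.20706975]
lever z at x 0.41 69.6
lever z at x 0.42 70.1
lever z at x 0.43 70.1
lever z at x 0.46 68.0
lever z at x 0.48 68.0
tcp [ 439.3 -212.   207.1]
bar p 0.56 len 121.5 w 17.2 mid [ 474.8 -221.8] yaw 90.1 tool yaw 90.8 tool dx,dy [-10.3  35.4]
red top z (want ~61) [array([ 59.5, 145. ]), array([ 59.6, 151. ])] x range [-2.000e-01  5.279e+02]
gold top z (want ~61) [None, None] x range [ 56.6 532.3]
green top z (want ~61) [None, None] x range [26.1 66.3]
lavender top z (want ~61) [None, None] x range [-17.2   8.5]Traceback (most recent call last):
  File "<stdin>", line 7, in <module>
  File "h.py", line 87, in seated
    q=w[m&(w[...,2]>.045)&(w[...,0]<.56)];print(col,'top z (want ~61)',r,'x range',np.round(np.percentile(q[:,0],[1,99])*1000,1))
                                                                                            ~~~~~~~~~~~~~^^^^^^^^^^^^^^^
    return _quantile_unchecked(
        a, q, axis, out, overwrite_input, method, keepdims, weights)
    return _ureduce(a,
                    func=_quantile_ureduce_func,
    ...<5 lines>...
                    overwrite_input=overwrite_input,
                    method=method)
    r = func(a, **kwargs)
    result = _quantile(arr,
                       quantiles=q,
    ...<2 lines>...
                       out=out,
                       weights=wgt)
    slices_having_nans = np.isnan(arr[-1, ...])
                                  ~~~^^^^^^^^^
IndexError: index -1 is out of bounds for axis 0 with size 0
```

>>> {"op": "send_rows", "data": {"deltas": [[[0, 0, -3], [0, 0, 0], -1], [[2.8, 0.6, -1], [0, 0, 0], -1], [[2.8, 0.6, -1], [0, 0, 0], -1], [[2.8, 0.6, -1], [0, 0, 0], -1], [[2.8, 0.6, 0], [0, 0, 0], -1], [[2.8, 0.6, 0], [0, 0, 0], -1], [[2.6, 0.6, 0], [0, 0, 0], -1], [[0, 0, 0], [0, 0, 0], -1], [[0, 0, 0], [0, 0, 0], -1]]}}

```text
time: 46.5
eef_pos: [0.4728, -0.0419, 0.2673]
tcp_rot: [-2.197, -2.245, 0.0]
wrist_force: [-0.4, -0.6, -0.5]
gripper_width: -0.0
grasp_force: 0.0
```

```bash
python3 - <<'E'
from h import *
p=viewer.snapshot('wrist');Rm=cv2.Rodrigues(np.array(p['rvec']))[0];print('cam',-Rm.T@np.ravel(p['tvec']))
w=wcloud(p);Y=dict(red=-.0685,gold=-.024,green=.021,lavender=.0655,white=.110)
# wall tops between stations: symmetric x ranges
for y in(-.046,-.0015,.043,.088):
    K=(np.abs(w[...,1]-y)<.005)&(w[...,2]>.042)&(w[...,2]<.054)&(np.abs(w[...,0]-.474)<.06);q=w[K][:,0]*1000
    f,n=q[q>474],q[q<474];print('walls y',y,np.round([np.median(n),np.median(f),(np.median(n)+np.median(f))/2],1),len(n),len(f))
for c in CAPS:
    for d in spotter.cut_out(p,'tube_'+c)[:1]:
        v,u=np.nonzero(d['region']);P=watz(p,np.c_[u,v],.055)*1000;q=np.percentile(P[:,0],[.3,99.7]);z=np.nanmedian(w[d['region']][:,2])
        m=(np.abs(w[...,1]-Y[c])<.004)&(np.abs(w[...,0]-.474)<.012)&(w[...,2]>.03)
        print(c,round(d['p'],2),np.round(q,1),'len',round(q[1]-q[0],1),'mid from tip/cap',np.round([q[0]+LM[c],q[1]-CAPS[c][0]+LM[c]],1),'top z',np.round(np.median(w[m][:,2])*1000,1),'y',np.round(np.median(P[:,1]),1))
E
```

```text
cam [0.47107704 0.03810487 0.40898402]
walls y -0.046 [451.2 498.5 474.8] 48 40
walls y -0.0015 [450.3 498.1 474.2] 42 40
walls y 0.043 [449.6 497.7 473.7] 40 36
walls y 0.088 [449.4 496.8 473.1] 42 38
red 0.92 [439.1 530.1] len 91.0 mid from tip/cap [475.6 475.6] top z 59.5 y -66.8
gold 0.62 [431.  533.7] len 102.7 mid from tip/cap [474.  472.7] top z 348.9 y -21.9
green 0.62 [429.  538.1] len 109.0 mid from tip/cap [475.  474.1] top z 59.7 y 23.7
lavender 0.9 [424.8 542.2] len 117.4 mid from tip/cap [474.8 474.2] top z 59.6 y 67.9
white 0.57 [420.5 547.1] len 126.6 mid from tip/cap [475.5 474.1] top z 59.2 y 113.6
```

```bash
python3 - <<'E'
from h import *
t=viewer.snapshot('top');w=cloud(t)
for o in('strip_bottle','timer','lancet_box'):
    d=spotter.cut_out(t,o)[0];print(o,np.round(np.nanmedian(w[d['region']],0),3))
print(close_job())
E
```

```text
strip_bottle [0.467 0.061 0.009]
timer [ 0.417 -0.445  0.016]
lancet_box [0.661 0.412 0.065]
the job is handed in; nothing more can be done
None
```

The job is handed in: all five tubes are clicked in within about 2 mm of centre, the bar is against its stop, the lever is level (closed), and the timer and carton did not move. The last strip-bottle detection was a false match, so its position isn't confirmed, and I viewed 15 pictures instead of 14.

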